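# Pin the bridge and wedge a coated test panel tight

### The job

Clamp the coated test panel on the bed: first drop the lock pin home through the bridge's lug into the bed so that the bridge cannot slide, then fill the gap between panel and bar with flat packing plates laid one on another, until the tapered wedge, pushed in nose first on top of them, bites under the bar on its slope instead of running in up to its thick handle. Push the wedge in by feel until it is tight, without ramming it, and finish while still gripping it and pressing it in: do not let go of the wedge. Leave the loupe, brush, screwdriver and spare panel alone.

Things in the scene. Friction and masses are not known exactly. Their poses are not given: they have to be found in the camera images.
- bar_under (a point): centre of the flat underside of the bridge's orange bar, at its pinned height 69 mm above the bench. The bar is 24 mm along x, 204 mm along y, 18 mm thick (its top nuts end 98 mm above the bench); legs under its ends leave 160 mm clear between them. x points away from the robot, the way packing and wedge go in; y to the left along the bar; z up. The bed plate is 14 mm thick and reaches 115 mm to -x, 100 mm to +x, 150 mm to -y and 118 mm to +y of this point.
- bridge_hole (a point): mouth (top centre) of the vertical hole in the bridge's lug, on its -y end: 12 mm diameter, through the 12 mm thick lug, 26 mm above the bench; axes as bar_under
- bed_hole (a point): mouth of the 12 mm hole in the bed plate under the lug, where the lock pin must go, 14 mm deep down to the bench; axes as bar_under
- panel_top (a point): centre of the coated panel's top face. Panel 150 (x) by 75 (y) by 6 mm, flat on a height-adjustable rest against a 4 mm lip at its +x end, its long axis under and across the bar; the rest's height, and so the gap between panel top and bar (22 to 37 mm), differs each time.
- packer0_c (a point): centre of a plain aluminium packing plate, 110 (x) by 50 (y) by 10 mm thick, lying flat on the bench; all three are alike. One or two are needed; a plate must lie flat under the whole width of the bar.
- packer1_c (a point): centre of a second packing plate, same size
- packer2_c (a point): centre of a third packing plate, same size
- wedge_handle (a point): centre of the block-shaped handle of the grey plastic wedge (about 100 g), lying on its flat underside on the bench. Handle 40 (x) by 50 (y) by 26 mm high, underside 13 mm below this point; +x points to the thin nose. From the handle's front face (20 mm ahead of this point) the top slopes straight down over 100 mm from 20 mm thick to 4 mm thick at the nose; 50 mm wide throughout.
- wedge_nose (a point): middle of the bottom edge of the wedge's thin nose (4 mm thick), 120 mm ahead of the handle's centre; axes as the wedge
- pin_knob (a point): centre of the lock pin's black knob, 22 mm diameter and 22 mm high. Below it a steel shank of 10 mm diameter and 24 mm length with a tapered end; the pin stands upright, loose in a hole at the near end of a wooden block 32 mm high, 44 mm wide; three hex keys up to 66 mm above the bench stand behind, 38 to 75 mm from the pin. When home, the knob's lower face rests on the lug.
- pin_tip (a point): lower end of the pin's shank, 35 mm below the knob's centre
- wedge: the wedge; origin in the middle of its underside (140 mm long), +x to the nose
- bridge: the bridge, which slides along the bed (its x). It starts within 1 mm of having its pin hole over the bed_hole; unpinned it slides under about 2 N, so the wedge would push it away. Origin at bench level straight below the middle of the bar
- panel: the coated panel; origin at the centre of its underside
- packer0: packing plate, origin at the centre of its underside
- packer1: packing plate, origin at the centre of its underside
- packer2: packing plate, origin at the centre of its underside
- loupe: black loupe, 42 mm diameter, 36 mm high; leave alone
- brush_grip (a point): flat brush lying on the bench; leave alone
- driver_grip (a point): screwdriver lying on the bench; leave alone
- spare_panel: second coated panel lying on the bench; leave alone
There are look-alikes about, which are no part of the job. What is shaped like the wedge but orange is not meant.

How it is judged:
On the way, in this order (a step that is already met when the one before it is completed fails the run):
1. the lock pin stands home through the lug and in the bed's hole (z of pin_tip in the frame of bed_hole below -0.007 m and horizontal distance between pin_tip and bed_hole below 0.004 m and horizontal distance between pin_knob and bridge_hole below 0.004 m and angle between pin_knob's own z axis and vertical below 0.25 rad), for 0.2 s.
2. a packing plate lies flat on the stack under the bar, the pin still home (all of step 1 and ((x of packer0_c in the frame of bar_under between -0.043 and 0.043 m and y of packer0_c in the frame of bar_under between -0.025 and 0.025 m and z of packer0_c in the frame of panel_top between 0.002 and 0.029 m and angle between packer0_c's own z axis and vertical below 0.1 rad) or (x of packer1_c in the frame of bar_under between -0.043 and 0.043 m and y of packer1_c in the frame of bar_under between -0.025 and 0.025 m and z of packer1_c in the frame of panel_top between 0.002 and 0.029 m and angle between packer1_c's own z axis and vertical below 0.1 rad) or (x of packer2_c in the frame of bar_under between -0.043 and 0.043 m and y of packer2_c in the frame of bar_under between -0.025 and 0.025 m and z of packer2_c in the frame of panel_top between 0.002 and 0.029 m and angle between packer2_c's own z axis and vertical below 0.1 rad))), for 0.2 s.
3. the wedge is tight under the bar on the packing (all of step 2 and contact force between wedge and bridge above 3 N and contact force between any of packer0, packer1, packer2 and wedge above 3 N and contact force between any of packer0, packer1, packer2 and panel above 3 N and x of wedge_nose in the frame of bar_under above -0.002 m and x of wedge_handle in the frame of bar_under below -0.034 m and y of wedge_handle in the frame of bar_under between -0.025 and 0.025 m and angle between the x axis of wedge_nose and the x axis of bar_under, either way round below 0.15 rad and contact force between the fingers and wedge above 2 N), for 0.2 s.
At the end, for the whole second after the job is handed in: Pin home (7 mm into the bed, 4 mm from both axes); a plate flat under the whole bar; wedge nose 10 mm past the bar's near edge, handle 2 mm clear of it, straight to 0.15 rad, over 3 N on the bar, plates and panel; panel within 12 mm of its start; fingers hold the wedge, at rest (all of step 3 and distance of panel from where it was at the start of the episode below 0.012 m and linear speed of wedge below 0.02 m/s); the arm keeps its last pose, push and grip.
It fails at once if the wedge is rammed: over 90 N between wedge and bridge (contact force between wedge and bridge above 90 N).
It fails at once if a bystander is shifted more than 40 mm (distance of any of loupe, brush_grip, driver_grip, spare_panel from where it was at the start of the episode above 0.04 m).
It also fails if it takes over 72 s, if anything falls off the work surface, if the arm or the gripper's body presses on something with over 40 N, if the wrist force passes 120 N, or if a joint passes its speed limit or range.

### The arm

A 7-joint arm with a two-finger parallel gripper is mounted at the origin on the work surface. World frame = base frame: x ahead of the robot, y to its left, z up, the work surface at z = 0. Lengths are in m, angles in rad, forces in N, time in s.
With the tool pointing down it reaches from about 0.4 to 0.85 m from the base axis. Payload 10.4 kg.
Tool frame: the origin (TCP) lies between the finger pads; the fingertips stand tcp_to_tips ahead of it and the grasp point (between the pads) lies 8 mm behind it (tcp_to_tips is the distance from the TCP to the fingertips, in m); z points along the fingers, y is the line along which they close (so a half turn about z gives the same grasp; the last joint's range is limited). The gripper opens to 85 mm and grips with 20 to 120 N. Pads are 22 mm wide; open, the fingers measure 114 mm over their backs; the gripper's body (76 mm by 85 mm) begins 54 mm behind the grasp point. The pads swing forward as they close: fully open they stand 13 mm farther back than shut.
Start: joints at [1.243, 0.332, -0.065, 1.46, 0.022, 1.35, -0.088], TCP at [0.188, -0.596, 0.242] pointing down, gripper open.
Joint ranges: [-2.6, 2.6], [-0.5, 2.12], [-1.47, 1.34], [0.16, 2.42], [-1.27, 4.41], [0.06, 2.06], [-2.6, 2.6]. Speed limits (rad/s): [2.22, 2.22, 2.79, 2.79, 3.14, 3.14, 3.14].

### API

Orientations are given as a unit quaternion [x, y, z, w].
In Python, from workcell import * gives the robot as it stands.
- The arm moves only by the tool apply_moves, never from a script. Its argument "rows" is a list of rows, each an object of numbers: "x", "y", "z": the shift along the tool's x, y, z in mm; "ax", "ay", "az": the turn, a rotation vector about the tool's x, y, z in degrees; "gripper": the closure, from 0 (fully open) to 1 (shut). A call has 1 to 5 rows; each row shifts and turns the commanded pose from where the row before left it, along the tool's axes as they then stand; what a row does not reach is not made up. A row lasts 1/12 s, in which the tool goes at most 41.7 mm and 7.16 degrees, less where a joint would pass 70% of its speed; a pose out of reach is approached as far as the arm can. A call with a gripper value outside its range is refused whole. The fingers move at their own pace and stop on an object; "newtons" is the grip in N (left out, the last holds). Time passes only in rows, so rows that do not move let the fingers close. It gives the time, the measured TCP pose, the force, the opening and the grip force at its end, in the units of the state.
- get_obs(): the state, without advancing time (a new reading comes with each control period).
- camera(name): name is "scene" or "top" or "wrist"; returns a dict with "color" (400x640x3 uint8, red, green, blue), "fov_y" (degrees; the focal length in pixels is half the picture's height over the tangent of half this angle, whatever the lens; pixels are square), "cx", "cy" (the principal point, pixels), "rvec" (rotation vector, rad) and "tvec" (3), from world to camera coordinates, as OpenCV has them. Camera axes: x right, y down, z forward; pixel columns grow to the right and rows downward; lengths in m; the calibration is good to about 2 mm. A picture is of the moment at which its call begins. There is no depth.
- hand_in(): hands the job in; it is judged then, once.
The state is a dict: "clock": time; "joint_pos": joint angles; "joint_velocities": joint speeds; "tau": joint torques, N m; "position": TCP position; "ee_rot": TCP orientation; "ft_force": force on the tool from outside, world axes, zero at the start; "torque": the same for the moment, N m; "grip_width": opening from 0.0 (shut) to 1.0 (fully open); "grasp_force": force on a finger pad.
Only numpy, scipy, OpenCV 4.12 (cv2) and the standard library are available. Lean on these libraries where they do the work, as an engineer would, in place of code of your own. Each camera call takes 0.05 s, during which the arm holds its last target. There are 200 camera calls.

## Working session

There is one attempt and no reset: what is moved stays moved. The work goes in short steps, Python scripts to look and compute and a tool call to move; the robot and the scene stay as the last step left them, time stands still between calls to the robot, and variables do not carry over. Pictures are saved under pics/ and viewed, at most 10 in all, crops included, and the job is handed in when it is done.

Besides the shell and the picture viewer there is one more tool, called by a JSON object that holds its "method" and its "body", one argument or row to a line. apply_moves: Moves the arm, as the interface text tells. Its arguments: {"type":"object","properties":{"rows":{"type":"array","items":{"type":"object","properties":{"x":{"type":"number"},"y":{"type":"number"},"z":{"type":"number"},"ax":{"type":"number"},"ay":{"type":"number"},"az":{"type":"number"},"gripper":{"type":"number"}}}},"newtons":{"type":"number"}},"required":["rows"]}

```bash
ls; mkdir -p pics; cat > h.py <<'E'
from workcell import *
import numpy as np, cv2
def shot(name,fn=None):
    c=camera(name)
    if fn: cv2.imwrite('pics/'+fn+'.png',c['color'][:,:,::-1])
    return c
def cam(c):
    R=cv2.Rodrigues(np.array(c['rvec'],float))[0]; t=np.array(c['tvec'],float)
    f=200/np.tan(np.radians(c['fov_y'])/2)
    return R,t,f
def ray(c,u,v):
    R,t,f=cam(c); d=R.T@np.array([(u-c['cx'])/f,(v-c['cy'])/f,1.]); return -R.T@t,d
def onz(c,u,v,z):
    o,d=ray(c,u,v); return o+d*(z-o[2])/d[2]
def proj(c,p):
    R,t,f=cam(c); q=R@np.array(p)+t; return np.array([f*q[0]/q[2]+c['cx'],f*q[1]/q[2]+c['cy']])
def tri(obs): # [(c,u,v)...]
    A=np.zeros((3,3));b=np.zeros(3);L=[]
    for c,u,v in obs:
        o,d=ray(c,u,v); d/=np.linalg.norm(d); M=np.eye(3)-np.outer(d,d); A+=M;b+=M@o;L.append((o,M))
    p=np.linalg.solve(A,b); return p,[np.linalg.norm(M@(p-o)) for o,M in L]
E
python3 - <<'E'
from h import *
import pickle
C={n:shot(n,n+'0') for n in('scene','top','wrist')}
pickle.dump(C,open('c0.pkl','wb'))
o=get_obs(); print(o)
for n,c in C.items():
    R,t,f=cam(c); print(n,-R.T@t,R[2],f,c['cx'],c['cy'])
E
```

```text
pics
{'clock': 0.15, 'joint_pos': array([ 1.24337664,  0.33271814, -0.06475642,  1.46074529,  0.02161354,
        1.34994015, -0.08849584]), 'joint_velocities': array([ 0.00116096, -0.0013967 ,  0.00070579, -0.00279139,  0.0017853 ,
       -0.00138483, -0.00160277]), 'tau': array([ 9.28078916e-04, -6.25826955e+01,  4.92914615e-02, -3.91847026e+01,
        1.63112045e-02,  7.52670370e-03,  2.45289834e-05]), 'position': array([ 0.18751725, -0.59590704,  0.24170569]), 'ee_rot': array([ 9.88402061e-01,  1.51858669e-01, -1.06654626e-04, -5.47019176e-04]), 'ft_force': array([-0.59239328, -0.35396987, -0.22031312]), 'torque': array([-0.04656271, -0.00829641,  0.03412482]), 'grasp_force': 0.0, 'grip_width': 1.0011181600158257}
scene [ 0.99760764 -0.81811616  1.11455704] [-0.3215701   0.591598   -0.73932705] 501.0025122742504 316.29311388796077 189.76457464934612
top [ 0.30414446 -0.00439081  1.42067983] [ 0.16637156  0.01048442 -0.98600739] 467.51308405571206 323.33413322092156 190.68015640373844
wrist [ 0.26751329 -0.57143182  0.37331662] [-0.30464344 -0.09466127 -0.94775082] 275.54274669306443 320.40937909410593 199.25803421599704
```

View pics/top0.png

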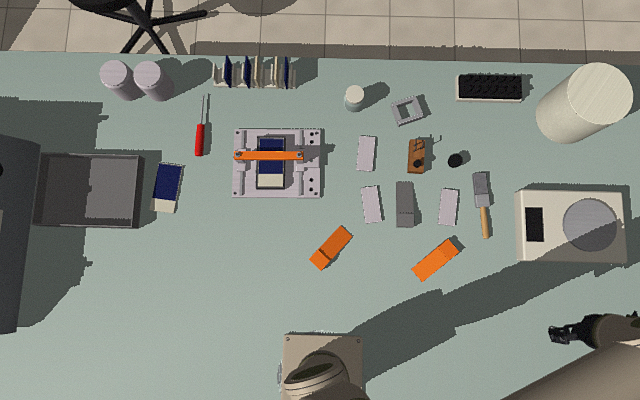

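View pics/scene0.png

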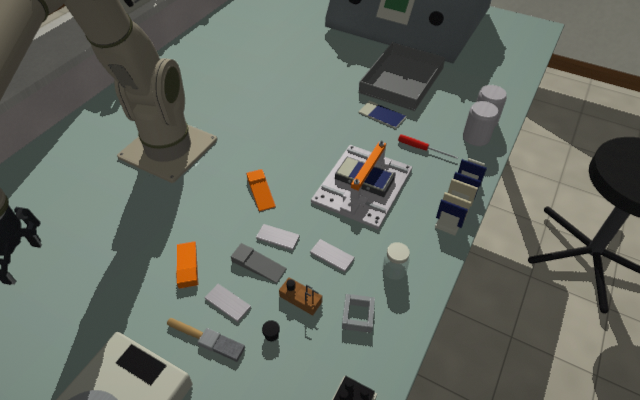

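The top view shows +x up and +y left. The bridge is around (272,155), packers are at (366,153), (372,204) and (449,207), the grey wedge is at (405,204), and the pin block is at (417,155) with the loupe at (456,160). The scene view agrees. Next I'll take rough positions and move the wrist camera over them.

```bash
python3 - <<'E'
from h import *
import workcell,pickle
print([a for a in dir(workcell) if a[0]!='_']); 
for a in dir(workcell):
    if 'tip' in a.lower(): print(a,getattr(workcell,a))
C=pickle.load(open('c0.pkl','rb'))
for n,u,v,z in [('bar',269,155,.087),('p0',366,153,.01),('p1',372,204,.01),('p2',449,207,.01),('wedge',405,204,.02),('pin',417,163,.05),('lugend',320,155,.02)]:
    print(n,onz(C['top'],u,v,z).round(3))
c=C['top']['color'][:,:,::-1]; s=C['scene']['color'][:,:,::-1]
a=cv2.resize(c[120:235,225:335],None,fx=3.6,fy=3.6,interpolation=cv2.INTER_CUBIC)
b=cv2.resize(s[135:235,305:420],None,fx=3.4,fy=3.6,interpolation=cv2.INTER_CUBIC)
h=max(a.shape[0],b.shape[0]); P=lambda i:np.pad(i,((0,h-i.shape[0]),(0,0),(0,0)))
cv2.imwrite('pics/bridge.png',np.hstack([P(a),P(b)]))
E
```

```text
['MotionError', 'camera', 'get_obs', 'hand_in', 'tcp_to_tips']
tcp_to_tips 0.011
bar [0.631 0.172 0.087]
p0 [ 0.664 -0.118  0.01 ]
p1 [ 0.505 -0.139  0.01 ]
p2 [ 0.502 -0.372  0.01 ]
wedge [ 0.506 -0.237  0.02 ]
pin [ 0.627 -0.268  0.05 ]
lugend [0.652 0.024 0.02 ]
```

View pics/bridge.png

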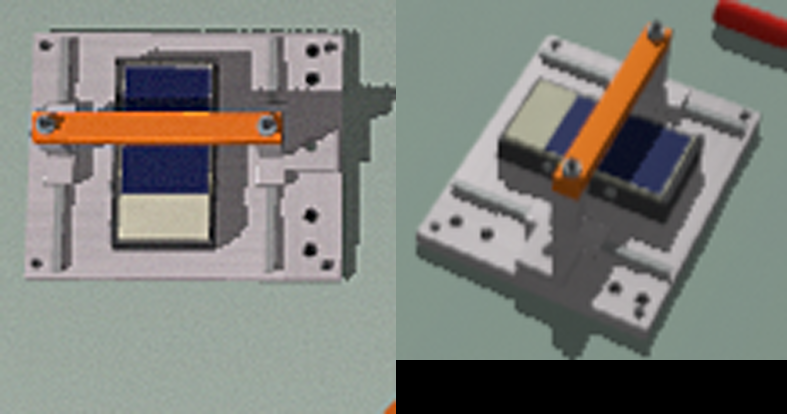

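The crop shows the bar running along y over the blue and cream panel in its dark tray. The lug on the right (-y) end is near crop (310,143), in shadow. I'll move the wrist camera over the parts.

{"method": "apply_moves", "body": {
  "rows": [
    {"az": 5.8},
    {"az": 5.8},
    {"az": 5.9},
    {"x": 30, "y": -25},
    {"x": 30, "y": -25}
  ]
}}

```text
invalid input at $.rows[0]: expected keys x, y, z, ax, ay, az, gripper
```

{"method": "apply_moves", "body": {
  "rows": [
    {"x": 30, "y": -25},
    {"x": 30, "y": -25},
    {"x": 30, "y": -25},
    {"x": 30, "y": -25},
    {"x": 30, "y": -25}
  ]
}}

```text
invalid input at $.rows[0]: expected keys x, y, z, ax, ay, az, gripper
```

{"method": "apply_moves", "body": {
  "rows": [
    {"x": 30, "y": -25},
    {"x": 30, "y": -25},
    {"x": 30, "y": -25},
    {"x": 30, "y": -25},
    {"x": 30, "y": -25}
  ]
}}

```text
invalid input at $.rows[0]: expected keys x, y, z, ax, ay, az, gripper
```

```bash
python3 - <<'E'
from h import *
import pickle
c=shot('wrist','w1');pickle.dump(c,open('w1.pkl','wb'));o=get_obs();print(o['clock'],o['position'],o['ee_rot'],o['ft_force'])
E
```

```text
0.2 [ 0.18751659 -0.5960004   0.24184467] [ 9.88406350e-01  1.51831256e-01 -7.89661912e-05 -3.89309743e-04] [ 0.40384985  1.03503961 -0.63687518]
```

View pics/w1.png

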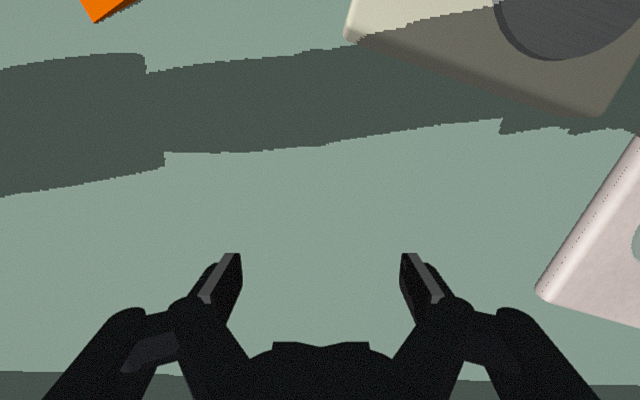

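All keys are required in every row. This frame only shows bench, with the fingers at columns 220 and 420, row 270. Redoing the move.

{"method": "apply_moves", "body": {
  "rows": [
    {"x": 0, "y": 0, "z": 0, "ax": 0, "ay": 0, "az": 5.8, "gripper": 0},
    {"x": 0, "y": 0, "z": 0, "ax": 0, "ay": 0, "az": 5.8, "gripper": 0},
    {"x": 0, "y": 0, "z": 0, "ax": 0, "ay": 0, "az": 5.9, "gripper": 0},
    {"x": 30, "y": -25, "z": 0, "ax": 0, "ay": 0, "az": 0, "gripper": 0},
    {"x": 30, "y": -25, "z": 0, "ax": 0, "ay": 0, "az": 0, "gripper": 0}
  ]
}}

```text
clock: 0.62
position: [0.246, -0.5467, 0.2418]
ee_rot: [1.0, -0.003, -0.001, 0.0]
ft_force: [2.3, 0.1, 0.4]
grip_width: 0.999
grasp_force: 0.0
```

{"method": "apply_moves", "body": {
  "rows": [
    {"x": 30, "y": -25, "z": 0, "ax": 0, "ay": 0, "az": 0, "gripper": 0},
    {"x": 30, "y": -25, "z": 0, "ax": 0, "ay": 0, "az": 0, "gripper": 0},
    {"x": 30, "y": -25, "z": 0, "ax": 0, "ay": 0, "az": 0, "gripper": 0},
    {"x": 30, "y": -25, "z": 0, "ax": 0, "ay": 0, "az": 0, "gripper": 0},
    {"x": 30, "y": -25, "z": 0, "ax": 0, "ay": 0, "az": 0, "gripper": 0}
  ]
}}

```text
clock: 1.03
position: [0.3988, -0.4198, 0.2424]
ee_rot: [1.0, -0.0, 0.0, 0.0]
ft_force: [0.7, -0.5, 0.0]
grip_width: 0.999
grasp_force: 0.0
```

{"method": "apply_moves", "body": {
  "rows": [
    {"x": 30, "y": -25, "z": 0, "ax": 0, "ay": 0, "az": 0, "gripper": 0},
    {"x": 30, "y": -30, "z": 0, "ax": 0, "ay": 0, "az": 0, "gripper": 0},
    {"x": 30, "y": -30, "z": 0, "ax": 0, "ay": 0, "az": 0, "gripper": 0},
    {"x": 20, "y": -30, "z": 0, "ax": 0, "ay": 0, "az": 0, "gripper": 0},
    {"x": 0, "y": 0, "z": 0, "ax": 0, "ay": 0, "az": 0, "gripper": 0}
  ]
}}

```text
clock: 1.45
position: [0.5117, -0.2989, 0.2422]
ee_rot: [1.0, 0.005, 0.001, -0.002]
ft_force: [0.8, 0.6, -0.1]
grip_width: 0.997
grasp_force: 0.0
```

```bash
python3 - <<'E'
from h import *
import pickle
c=shot('wrist','w2');pickle.dump(c,open('w2.pkl','wb'));o=get_obs();print(o['clock'],o['position'],o['ee_rot'],o['ft_force'])
E
```

```text
1.5 [ 0.50937988 -0.30279051  0.24215142] [ 9.99993237e-01  3.55131339e-03  3.78748294e-04 -8.78271182e-04] [-0.04135865 -0.63096976  0.12820892]
```

View pics/w2.png

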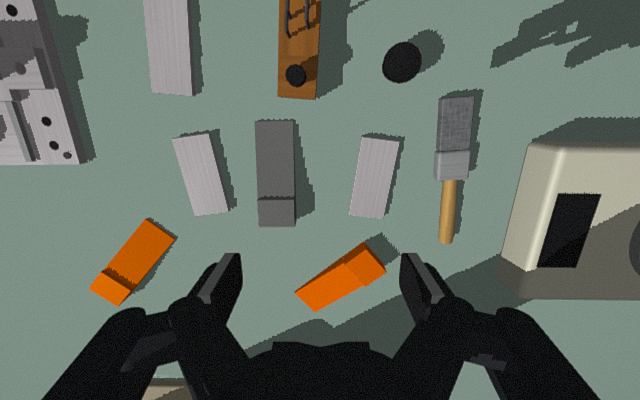

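w2 shows the pin knob at (296,75) and the loupe at (402,62). The packers are at (171,45), (201,173) and (375,176). The grey wedge has its handle at (276,210) and its nose at (274,120), pointing +x. I'll take a second wrist view from further left and ahead for triangulation.

{"method": "apply_moves", "body": {
  "rows": [
    {"x": 20, "y": -40, "z": 0, "ax": 0, "ay": 0, "az": 0, "gripper": 0},
    {"x": 20, "y": -40, "z": 0, "ax": 0, "ay": 0, "az": 0, "gripper": 0},
    {"x": 20, "y": -40, "z": 0, "ax": 0, "ay": 0, "az": 0, "gripper": 0},
    {"x": 10, "y": -30, "z": 0, "ax": 0, "ay": 0, "az": 0, "gripper": 0},
    {"x": 0, "y": 0, "z": 0, "ax": 0, "ay": 0, "az": 0, "gripper": 0}
  ]
}}

```text
clock: 1.92
position: [0.5746, -0.158, 0.2424]
ee_rot: [1.0, 0.004, 0.0, -0.002]
ft_force: [0.6, 0.8, -0.0]
grip_width: 0.999
grasp_force: 0.0
```

```bash
python3 - <<'E'
from h import *
import pickle
c=shot('wrist','w3');pickle.dump(c,open('w3.pkl','wb'));o=get_obs();print(o['clock'],o['position'],o['ee_rot'],o['ft_force'])
E
```

```text
1.9667 [ 0.57351539 -0.16214117  0.24225968] [ 9.99996538e-01  2.56001020e-03  9.83180775e-05 -6.00882709e-04] [-0.18338188 -0.94675408  0.02699568]
```

View pics/w3.png

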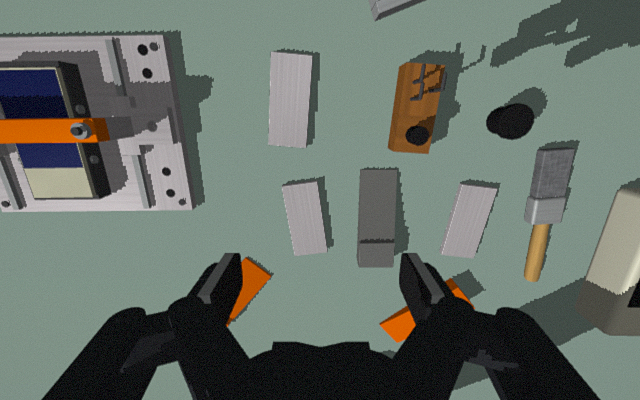

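w3 shows the lug hole as a dark spot near (152,126), the knob at (417,134), packers at (291,98), (305,217) and (470,220), and the wedge at (377,215). Next I'll segment these.

```bash
python3 - <<'E'
from h import *
import pickle
W={k:pickle.load(open(k+'.pkl','rb')) for k in('w2','w3')}
for k,pts in {'w2':[(171,45),(201,173),(276,160),(276,210),(296,75),(320,240),(285,40),(20,70)],'w3':[(291,98),(377,205),(377,255),(417,134),(152,126),(158,118),(165,130),(140,130),(330,100)]}.items():
    for u,v in pts: print(k,u,v,cv2.medianBlur(W[k]['color'],3)[v,u])
def blobs(c,m,seeds):
    n,l,st,ce=cv2.connectedComponentsWithStats(m.astype(np.uint8),connectivity=4); out=[]
    for u,v in seeds:
        mm=(l==l[v,u]).astype(np.uint8)
        ct=max(cv2.findContours(mm,0,cv2.CHAIN_APPROX_NONE)[0],key=cv2.contourArea)
        out.append(cv2.minAreaRect(ct)+(cv2.contourArea(ct),))
    return out
for k,s in {'w2':[(171,45),(201,173),(375,176)],'w3':[(291,98),(305,217),(470,220)]}.items():
    im=cv2.medianBlur(W[k]['color'],3).astype(int); m=(im[:,:,0]>im[:,:,1]-3)&(im.max(2)>120)
    for (ctr,sz,an,ar) in blobs(W[k],m,s):
        b=cv2.boxPoints((ctr,sz,an)); P=np.array([onz(W[k],u,v,.01) for u,v in b])
        print(k,'pk',np.round(ctr,1),np.round(onz(W[k],*ctr,.01),4),'edges',np.round([np.linalg.norm(P[i]-P[i-1]) for i in range(4)],4), 'angles',[round(np.degrees(np.arctan2(*(P[i]-P[i-1])[1::-1])),1) for i in range(4)],int(ar))
for k,s in {'w2':(276,160),'w3':(377,205)}.items():
    im=cv2.medianBlur(W[k]['color'],3).astype(int); m=(np.ptp(im,axis=2)<10)&(im.max(2)<125)&(im.max(2)>55)
    ct=blobs(W[k],m,[s])[0]; b=cv2.boxPoints(ct[:3]); print(k,'wedge',ct,b.round(1).tolist())
for k,s in {'w2':(296,75),'w3':(417,134)}.items():
    im=W[k]['color'].astype(int); m=(im.max(2)<45); ct=blobs(W[k],m,[s])[0]; print(k,'knob',ct)
E
```

```text
w2 171 45 [163 158 161]
w2 201 173 [171 165 169]
w2 276 160 [95 96 97]
w2 276 210 [98 99 97]
w2 296 75 [29 29 30]
w2 320 240 [128 148 136]
w2 285 40 [119  76  36]
w2 20 70 [63 60 62]
w3 291 98 [170 164 168]
w3 377 205 [94 96 92]
w3 377 255 [97 98 96]
w3 417 134 [22 26 27]
w3 152 126 [67 66 66]
w3 158 118 [81 80 81]
w3 165 130 [161 156 157]
w3 140 130 [80 79 78]
w3 330 100 [127 147 135]
w2 pk [167.2  47.5] [ 0.6599 -0.1158  0.01  ] edges [0.1036 0.0494 0.1025 0.0546] angles [np.float64(-7.3), np.float64(-86.8), np.float64(175.5), np.float64(93.5)] 3797
w2 pk [199.9 174.8] [ 0.5064 -0.1348  0.01  ] edges [0.1139 0.0488 0.1119 0.0538] angles [np.float64(6.2), np.float64(-75.5), np.float64(-171.4), np.float64(106.0)] 2702
w2 pk [372.9 177.8] [ 0.5051 -0.3694  0.01  ] edges [0.0546 0.1101 0.0497 0.1113] angles [np.float64(79.7), np.float64(-7.3), np.float64(-99.4), np.float64(175.3)] 2769
w3 pk [288.9  99.5] [ 0.6666 -0.1173  0.01  ] edges [0.0534 0.1102 0.0482 0.1102] angles [np.float64(87.4), np.float64(-6.3), np.float64(-92.4), np.float64(176.4)] 3543
w3 pk [304.1 219. ] [ 0.5061 -0.13
[... 327 characters left out ...]
8671875, 172.82733154296875), (107.4578857421875, 42.72982406616211), 88.00211334228516, 3960.5) [[253.89999389648438, 119.9000015258789], [296.6000061035156, 118.4000015258789], [300.29998779296875, 225.8000030517578], [257.6000061035156, 227.3000030517578]]
w3 wedge ((377.5, 217.50003051757812), (39.701416015625, 100.34889221191406), 2.2025980949401855, 3561.0) [[355.70001220703125, 266.8999938964844], [359.6000061035156, 166.60000610351562], [399.29998779296875, 168.10000610351562], [395.3999938964844, 268.3999938964844]]
w2 knob ((295.86761474609375, 75.27941131591797), (21.951818466186523, 19.036340713500977), 59.03623962402344, 320.0)
w3 knob ((417.0, 135.0), (18.0, 22.0), 90.0, 313.0)
```

```bash
cat >> h.py <<'E'
def blob(m,u,v):
    n,l=cv2.connectedComponents(m.astype(np.uint8),connectivity=4); mm=(l==l[v,u]).astype(np.uint8)
    return max(cv2.findContours(mm,0,cv2.CHAIN_APPROX_NONE)[0],key=cv2.contourArea)[:,0,:]
def metric(c,ct,z):
    P=np.array([onz(c,u,v,z)[:2] for u,v in ct],np.float32)*1000
    r=cv2.minAreaRect(P); b=cv2.boxPoints(r); e=max((b[1]-b[0],b[2]-b[1]),key=np.linalg.norm)
    a=np.degrees(np.arctan2(e[1],e[0])); a=(a+90)%180-90
    return np.round(r[0],1),np.round(sorted(r[1]),1),round(float(a),1)
E
python3 - <<'E'
from h import *
import pickle
W={k:pickle.load(open(k+'.pkl','rb')) for k in('w2','w3')}
print('knob',tri([(W['w2'],295.9,75.3),(W['w3'],417,135)]), 'diam px->m', onz(W['w3'],406,135,.05)-onz(W['w3'],428,135,.05))
for k,s in {'w2':[(171,45),(201,173),(375,176)],'w3':[(291,98),(305,217),(470,220)]}.items():
    im=cv2.medianBlur(W[k]['color'],3).astype(int); m=(im[:,:,0]>im[:,:,1]-3)&(im.max(2)>120)
    for u,v in s: print(k,'pk',metric(W[k],blob(m,u,v),.01))
for k,s in {'w2':(276,160),'w3':(377,205)}.items():
    im=cv2.medianBlur(W[k]['color'],3).astype(int); m=(np.ptp(im,axis=2)<10)&(im.max(2)<125)&(im.max(2)>55)
    ct=blob(m,*s); print(k,'wedge z.0/.015/.026',metric(W[k],ct,0),metric(W[k],ct,.015),metric(W[k],ct,.026))
a=W['w3']['color'][40:220,100:205,::-1]; b=W['w3']['color'][50:165,375:460,::-1]
A=cv2.resize(a,None,fx=3.3,fy=3.3,interpolation=cv2.INTER_CUBIC); A=cv2.convertScaleAbs(A,alpha=1.5,beta=10)
B=cv2.resize(b,(440,594),interpolation=cv2.INTER_CUBIC)
cv2.imwrite('pics/lug.png',np.hstack([A,B])[:, :800])
E
```

```text
knob (array([ 0.62803264, -0.27000371,  0.04419827]), [np.float64(2.3210258850942203e-05), np.float64(2.321025885126918e-05)]) diam px->m [-0.00023579  0.02525932  0.        ]
w2 pk (array([ 659.3, -116.8]), array([ 49.2, 101. ]), -4.5)
w2 pk (array([ 504.2, -135.6]), array([ 49.3, 109. ]), 8.3)
w2 pk (array([ 502.7, -368.5]), array([ 50.7, 109. ]), -6.8)
w3 pk (array([ 663.7, -117.3]), array([ 49.2, 109.3]), -4.6)
w3 pk (array([ 504.1, -135.7]), array([ 49.4, 109.2]), 8.4)
w3 pk (array([ 503.5, -367.5]), array([ 55.8, 110. ]), -7.2)
w2 wedge z.0/.015/.026 (array([ 503.7, -236.5]), array([ 56.7, 154.2]), -1.6) (array([ 507.3, -239. ]), array([ 54.4, 148. ]), -1.6) (array([ 510. , -240.8]), array([ 52.8, 143.5]), -1.6)
w3 wedge z.0/.015/.026 (array([ 500.5, -241.2]), array([ 58.2, 158.1]), 2.0) (array([ 506.9, -237.9]), array([ 55.9, 151.7]), 2.0) (array([ 511.5, -235.4]), array([ 54.2, 147.1]), 2.0)
```

View pics/lug.png

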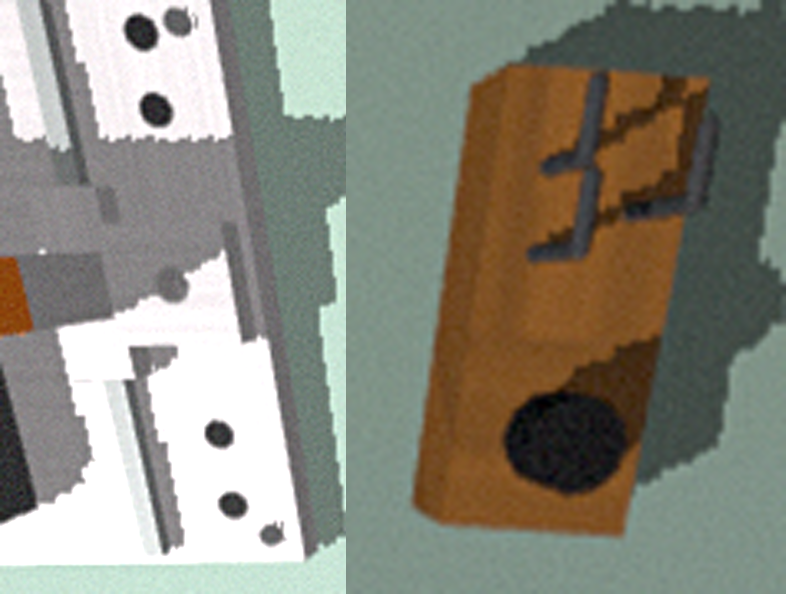

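The lug crop shows the hole centre at about (173,285), which is w3 pixel (152.4,126.4). The knob stands at the near end of the block with the hex keys well behind it. The triangulated knob centre is (0.628,-0.270,0.044), against 0.043 expected. Moving above it and closing the gripper partly.

{"method": "apply_moves", "body": {
  "rows": [
    {"x": 15, "y": 30, "z": 0, "ax": 0, "ay": 0, "az": 0, "gripper": 0.3},
    {"x": 15, "y": 30, "z": 20, "ax": 0, "ay": 0, "az": 0, "gripper": 0.3},
    {"x": 15, "y": 30, "z": 30, "ax": 0, "ay": 0, "az": 0, "gripper": 0.3},
    {"x": 9.5, "y": 18, "z": 30, "ax": 0, "ay": 0, "az": 0, "gripper": 0.3},
    {"x": 0, "y": 0, "z": 30, "ax": 0, "ay": 0, "az": 0, "gripper": 0.3}
  ]
}}

```text
clock: 2.38
position: [0.6249, -0.2795, 0.1325]
ee_rot: [1.0, -0.004, -0.0, 0.002]
ft_force: [0.5, -0.8, -0.9]
grip_width: 0.7
grasp_force: 0.0
```

{"method": "apply_moves", "body": {
  "rows": [
    {"x": 0, "y": 0, "z": 0, "ax": 0, "ay": 0, "az": 0, "gripper": 0.3},
    {"x": 0, "y": 0, "z": 0, "ax": 0, "ay": 0, "az": 0, "gripper": 0.3}
  ]
}}

```text
clock: 2.55
position: [0.6243, -0.2725, 0.1332]
ee_rot: [1.0, -0.001, -0.002, -0.001]
ft_force: [-0.9, 0.4, 0.7]
grip_width: 0.701
grasp_force: 0.0
```

```bash
python3 - <<'E'
from h import *
import pickle
c=shot('wrist','w4');pickle.dump(c,open('w4.pkl','wb'));o=get_obs();print(o['clock'],o['position'],o['ee_rot'],o['joint_pos'],o['grip_width'])
im=c['color']; m=im.max(2)<45
p=proj(c,[.628,-.27,.044]); print('expect',p)
w3=pickle.load(open('w3.pkl','rb')); h=onz(w3,152.4,126.4,.026); print('lughole',h)
try:
    ct=blob(m,int(p[0]),int(p[1])); print(cv2.minAreaRect(ct))
except Exception as e: print(e)
C=pickle.load(open('c0.pkl','rb'))
print('proj hole in top/scene',proj(C['top'],h),proj(C['scene'],h))
for n in('top','scene'):
    im=C[n]['color']; hsv=cv2.cvtColor(im,cv2.COLOR_RGB2HSV); m=(hsv[:,:,0]<16)&(hsv[:,:,1]>200)&(hsv[:,:,2]>100)
    s=(269,155) if n=='top' else (368,165)
    ct=blob(m,*s); r=cv2.minAreaRect(ct); print(n,r,cv2.boxPoints(r).tolist()); 
    if n=='top': print(metric(C[n],ct,.087))
E
```

```text
2.6 [ 0.6257633  -0.27212141  0.13573132] [ 9.99999802e-01 -6.11280016e-04  9.54974830e-05  1.16200284e-04] [ 0.55536521  0.54490326 -0.30104074  1.40563777  0.16485708  1.21544954
 -1.33395675] 0.700053094881477
expect [317.48288838 205.24089614]
lughole [0.63362431 0.04922035 0.026     ]
((317.5, 205.5), (29.0, 25.0), 90.0)
proj hole in top/scene [311.49746937 160.02546881] [349.16368633 204.31997967]
top ((268.0, 155.0), (8.0, 68.0), 90.0) [[234.0, 151.0], [302.0, 151.0], [302.0, 159.0], [234.0, 159.0]]
(array([631.1, 174.9]), array([ 24.1, 199.6]), -88.5)
scene ((368.4744873046875, 163.88365173339844), (7.681514739990234, 44.10132598876953), 32.61924362182617) [[353.35302734375, 180.38592529296875], [377.12603759765625, 143.24063110351562], [383.595947265625, 147.38137817382812], [359.82293701171875, 184.52667236328125]]
```

w4 confirms the knob within half a pixel. I'll descend and grip gently.

{"method": "apply_moves", "body": {
  "rows": [
    {"x": 2.2, "y": -2, "z": 20, "ax": 0, "ay": 0, "az": 0, "gripper": 0.4},
    {"x": 0, "y": 0, "z": 30, "ax": 0, "ay": 0, "az": 0, "gripper": 0.4},
    {"x": 0, "y": 0, "z": 25, "ax": 0, "ay": 0, "az": 0, "gripper": 0.4},
    {"x": 0, "y": 0, "z": 14, "ax": 0, "ay": 0, "az": 0, "gripper": 0.4},
    {"x": 0, "y": 0, "z": 0, "ax": 0, "ay": 0, "az": 0, "gripper": 0.4}
  ]
}}

```text
clock: 3.02
position: [0.6273, -0.2691, 0.0446]
ee_rot: [1.0, -0.0, -0.001, -0.0]
ft_force: [0.2, 0.5, -0.5]
grip_width: 0.601
grasp_force: 0.0
```

{"method": "apply_moves", "body": {
  "newtons": 30,
  "rows": [
    {"x": 0, "y": 0, "z": 0, "ax": 0, "ay": 0, "az": 0, "gripper": 0.6},
    {"x": 0, "y": 0, "z": 0, "ax": 0, "ay": 0, "az": 0, "gripper": 0.8},
    {"x": 0, "y": 0, "z": 0, "ax": 0, "ay": 0, "az": 0, "gripper": 1},
    {"x": 0, "y": 0, "z": 0, "ax": 0, "ay": 0, "az": 0, "gripper": 1},
    {"x": 0, "y": 0, "z": 0, "ax": 0, "ay": 0, "az": 0, "gripper": 1}
  ]
}}

```text
clock: 3.43
position: [0.6297, -0.27, 0.0485]
ee_rot: [1.0, -0.0, 0.002, 0.001]
ft_force: [-1.7, 0.5, 5.3]
grip_width: 0.241
grasp_force: 29.1
```

Gripped at about 20.5 mm opening. Lifting, then turning to yaw +90° so the fingers lie along x at the lug, clear of the leg.

{"method": "apply_moves", "body": {
  "rows": [
    {"x": 0, "y": 0, "z": -15, "ax": 0, "ay": 0, "az": 0, "gripper": 1},
    {"x": 0, "y": 0, "z": -25, "ax": 0, "ay": 0, "az": 0, "gripper": 1},
    {"x": 0, "y": 0, "z": -30, "ax": 0, "ay": 0, "az": 0, "gripper": 1},
    {"x": 0, "y": 0, "z": -30, "ax": 0, "ay": 0, "az": -6, "gripper": 1},
    {"x": 0, "y": 0, "z": -10, "ax": 0, "ay": 0, "az": -7, "gripper": 1}
  ]
}}

```text
clock: 3.85
position: [0.6304, -0.2701, 0.1632]
ee_rot: [0.993, 0.115, 0.004, 0.002]
ft_force: [2.3, -0.1, 0.2]
grip_width: 0.237
grasp_force: 29.7
```

{"method": "apply_moves", "body": {
  "rows": [
    {"x": 0, "y": 0, "z": 0, "ax": 0, "ay": 0, "az": -7, "gripper": 1},
    {"x": 0, "y": 0, "z": 0, "ax": 0, "ay": 0, "az": -7, "gripper": 1},
    {"x": 0, "y": 0, "z": 0, "ax": 0, "ay": 0, "az": -7, "gripper": 1},
    {"x": 0, "y": 0, "z": 0, "ax": 0, "ay": 0, "az": -7, "gripper": 1},
    {"x": 0, "y": 0, "z": 0, "ax": 0, "ay": 0, "az": -7, "gripper": 1}
  ]
}}

```text
clock: 4.27
position: [0.6285, -0.2698, 0.1579]
ee_rot: [0.912, 0.409, 0.001, 0.001]
ft_force: [-0.0, -0.5, -0.3]
grip_width: 0.238
grasp_force: 29.7
```

{"method": "apply_moves", "body": {
  "rows": [
    {"x": 0, "y": 0, "z": 0, "ax": 0, "ay": 0, "az": -7, "gripper": 1},
    {"x": 0, "y": 0, "z": 0, "ax": 0, "ay": 0, "az": -7, "gripper": 1},
    {"x": 0, "y": 0, "z": 0, "ax": 0, "ay": 0, "az": -7, "gripper": 1},
    {"x": 0, "y": 0, "z": 0, "ax": 0, "ay": 0, "az": -7, "gripper": 1},
    {"x": 0, "y": 0, "z": 0, "ax": 0, "ay": 0, "az": -7, "gripper": 1}
  ]
}}

```text
clock: 4.68
position: [0.6285, -0.2699, 0.1578]
ee_rot: [0.747, 0.665, 0.0, 0.001]
ft_force: [-0.3, -0.2, 0.1]
grip_width: 0.242
grasp_force: 29.7
```

{"method": "apply_moves", "body": {
  "rows": [
    {"x": 0, "y": 0, "z": 0, "ax": 0, "ay": 0, "az": -7, "gripper": 1},
    {"x": 30, "y": 0, "z": 0, "ax": 0, "ay": 0, "az": 0, "gripper": 1},
    {"x": 40, "y": 0, "z": 0, "ax": 0, "ay": 0, "az": 0, "gripper": 1},
    {"x": 40, "y": 0, "z": 0, "ax": 0, "ay": 0, "az": 0, "gripper": 1},
    {"x": 40, "y": 0, "z": 0, "ax": 0, "ay": 0, "az": 0, "gripper": 1}
  ]
}}

```text
clock: 5.1
position: [0.6284, -0.1184, 0.1577]
ee_rot: [0.708, 0.706, 0.0, 0.001]
ft_force: [1.0, 0.3, -0.6]
grip_width: 0.238
grasp_force: 29.7
```

{"method": "apply_moves", "body": {
  "rows": [
    {"x": 30, "y": 0, "z": 0, "ax": 0, "ay": 0, "az": 0, "gripper": 1},
    {"x": 10, "y": 0, "z": 0, "ax": 0, "ay": 0, "az": 0, "gripper": 1},
    {"x": 0, "y": 0, "z": 0, "ax": 0, "ay": 0, "az": 0, "gripper": 1},
    {"x": 0, "y": 0, "z": 0, "ax": 0, "ay": 0, "az": 0, "gripper": 1}
  ]
}}

```text
clock: 5.43
position: [0.6287, -0.0802, 0.157]
ee_rot: [0.707, 0.707, -0.0, 0.001]
ft_force: [-0.3, -1.6, -0.3]
grip_width: 0.241
grasp_force: 29.7
```

```bash
python3 - <<'E'
from h import *
import pickle
c=shot('wrist','w5');pickle.dump(c,open('w5.pkl','wb'));o=get_obs();print(o['clock'],o['position'],o['ee_rot'],o['joint_pos'],o['grip_width'],o['grasp_force'])
print(proj(c,[.6336,.0492,.026]))
E
```

```text
5.4833 [ 0.62860339 -0.08156783  0.15650869] [ 7.07950131e-01  7.06261741e-01 -2.64554167e-04  9.45817144e-04] [ 0.54503682  0.48896684 -0.65282334  1.51607278  0.30833322  1.23985118
 -0.15400495] 0.23832895086193898 29.686857126653194
[323.9465803   47.44706196]
```

View pics/w5.png

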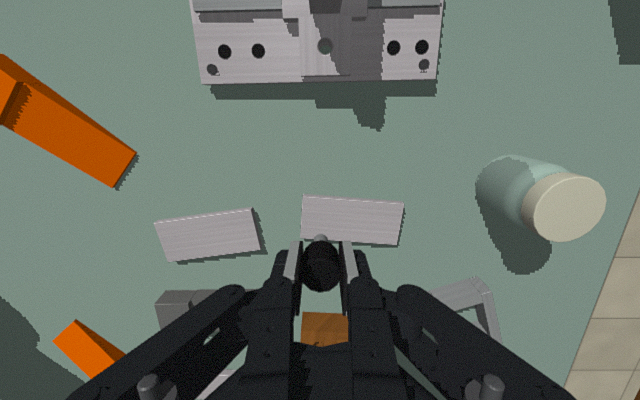

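w5 shows the knob gripped upright at (320,265). The lug hole is at (325,46), against a predicted (323.9,47.4), with decoy bed holes at rows 47-51 on either side. I'll move closer and measure the hole again.

{"method": "apply_moves", "body": {
  "rows": [
    {"x": 20, "y": 2, "z": 0, "ax": 0, "ay": 0, "az": 0, "gripper": 1},
    {"x": 30, "y": 2, "z": 0, "ax": 0, "ay": 0, "az": 0, "gripper": 1},
    {"x": 20, "y": 0, "z": 0, "ax": 0, "ay": 0, "az": 0, "gripper": 1},
    {"x": 0, "y": 0, "z": 0, "ax": 0, "ay": 0, "az": 0, "gripper": 1},
    {"x": 0, "y": 0, "z": 0, "ax": 0, "ay": 0, "az": 0, "gripper": 1}
  ]
}}

```text
clock: 5.9
position: [0.6326, -0.0104, 0.1558]
ee_rot: [0.707, 0.707, -0.0, 0.0]
ft_force: [-0.3, -1.0, 0.1]
grip_width: 0.239
grasp_force: 29.7
```

```bash
python3 - <<'E'
from h import *
import pickle
c=shot('wrist','w6');pickle.dump(c,open('w6.pkl','wb'));o=get_obs();print(o['clock'],o['position'],o['ee_rot'])
for k in('w5','w6'):
    c=pickle.load(open(k+'.pkl','rb')); p=proj(c,[.6336,.0492,.026]); u,v=p.round().astype(int); print(k,p)
    g=cv2.cvtColor(c['color'],cv2.COLOR_RGB2GRAY); 
    y0,x0=max(v-13,0),u-14
    print(y0,x0); print('\n'.join(' '.join('%3d'%q for q in r) for r in g[y0:v+14,x0:u+17]))
E
```

```text
5.95 [ 0.63266373 -0.01186061  0.15565526] [ 7.08136456e-01  7.06075334e-01 -3.88364038e-04  4.80373078e-04]
w5 [323.9465803   47.44706196]
34 310
169 163 163 163 166 158 155 160 159 160  93  87  92  93  91  87  89  87  91  92  87  92  93  91  87  90  90  88  91  90  87
171 164 165 161 161 159 157 159 163 155  95  86  88  92  90  92  91  92  89  89  91  90  94  87  91  91  91  92  88  87  89
165 165 165 162 163 159 152 158 157 161 112  88  90  95  92  89  90  90  89  90  90  91  93  88  89  89  93  95  87  89  85
166 163 160 164 164 158 157 152 157 165 157  86  87  83  81  80  84  78  90  92  90  93  91  89  90  86  88  92  87  92  89
166 165 164 163 161 159 153 160 160 162 148  84  77  63  70  65  68  73  76  79  90  92  94  93  86  91  96  89  90  88  86
166 163 163 163 163 157 162 157 162 148 110  63  63  64  65  61  57  66  65  73  79  91  94  90  81  90  89  95  88  88  88
164 160 164 161 160 159 159 160 152 108  64  62  64  61  66  60  66  61  60  66  73  84  88  90  91  90  88  90  88  85  86
166 162 165 159 161 161 158 160 126  70  65  58  62  59  61  62  64  63  58  63  69  
[... 5081 characters left out ...]
 146 154 152 153 149 154 153 154 148  86  77  80  77  84  81  81  78  76  79  79
155 157 158 154 152 155 149 148 149 148 148 149 152 157 155 151 152 154 157 151  85  78  80  80  84  84  82  75  79  80  82
155 155 155 155 152 153 155 146 147 151 153 150 151 157 157 151 148 149 153 150 107  74  82  77  78  77  83  80  84  71  81
154 157 157 153 158 157 149 143 146 149 149 150 155 157 154 152 153 153 151 159 155  84  76  82  80  85  81  79  80  79  80
155 156 157 155 152 154 149 145 147 150 153 150 155 152 155 150 147 151 153 154 151 107 103  80  76  86  81  84  80  85  80
150 157 158 154 149 154 152 146 149 150 150 147 151 157 159 152 153 151 150 153 159 155 153 110  82  79  81  75  81  80  82
```

```bash
python3 - <<'E'
from h import *
import pickle
W={k:pickle.load(open(k+'.pkl','rb')) for k in('w3','w5','w6')}
O={'w3':(152.4,126.4),'w5':(325,45.5),'w6':(320.6,129.9)}
print(tri([(W[k],*O[k]) for k in O])); print(tri([(W[k],*O[k]) for k in('w5','w6')]))
for k in O: print(k,onz(W[k],*O[k],.026))
# knob silhouette in w6 and expected position at TCP
c=W['w6'];m=c['color'].max(2)<45
print(proj(c,[.6327,-.0119,.1525]), [ (r,np.where(~m[r,280:360])[0][[0,-1]]+280) for r in (250,260,270)])
print(proj(c,[.6327,-.0119,.1527-.035]))
E
```

```text
(array([0.63419028, 0.05095714, 0.02339078]), [np.float64(0.0007716579401677819), np.float64(0.0003857235035285223), np.float64(0.00041865507800546324)])
(array([0.63456073, 0.05099779, 0.02419879]), [np.float64(4.6991449817419665e-05), np.float64(4.699144981763895e-05)])
w3 [0.63362431 0.04922035 0.026     ]
w5 [0.63448515 0.05066678 0.026     ]
w6 [0.63460648 0.0511364  0.026     ]
[317.37633746 263.56425436] [(250, array([280, 353])), (260, array([282, 355])), (270, array([283, 357]))]
[317.90923435 235.94435862]
```

The hole mouth is at (0.6345, 0.0510), measured height 24 mm against 26 given. Moving over it and descending to about 10 mm above.

{"method": "apply_moves", "body": {
  "rows": [
    {"x": 20, "y": 1.9, "z": 0, "ax": 0, "ay": 0, "az": 0, "gripper": 1},
    {"x": 30, "y": 0, "z": 0, "ax": 0, "ay": 0, "az": 0, "gripper": 1},
    {"x": 12.9, "y": 0, "z": 20, "ax": 0, "ay": 0, "az": 0, "gripper": 1},
    {"x": 0, "y": 0, "z": 30, "ax": 0, "ay": 0, "az": 0, "gripper": 1},
    {"x": 0, "y": 0, "z": 30, "ax": 0, "ay": 0, "az": 0, "gripper": 1}
  ]
}}

```text
clock: 6.37
position: [0.6354, 0.0519, 0.0755]
ee_rot: [0.708, 0.706, 0.001, 0.001]
ft_force: [0.4, -1.1, -0.1]
grip_width: 0.243
grasp_force: 29.7
```

{"method": "apply_moves", "body": {
  "rows": [
    {"x": 0, "y": 0, "z": 0, "ax": 0, "ay": 0, "az": 0, "gripper": 1},
    {"x": 0, "y": 0, "z": 0, "ax": 0, "ay": 0, "az": 0, "gripper": 1},
    {"x": 0, "y": 0, "z": 0, "ax": 0, "ay": 0, "az": 0, "gripper": 1}
  ]
}}

```text
clock: 6.62
position: [0.6354, 0.052, 0.0772]
ee_rot: [0.708, 0.706, 0.001, 0.001]
ft_force: [-0.3, -0.5, 0.3]
grip_width: 0.237
grasp_force: 29.7
```

```bash
python3 - <<'E'
from h import *
import pickle
c=shot('wrist','w7');pickle.dump(c,open('w7.pkl','wb'));o=get_obs();print(o['clock'],o['position'],o['ee_rot'],o['ft_force'])
p=o['position']
for dz in(-.003,-.014,-.038): print(proj(c,p+[0,0,dz]))
print('hole',proj(c,[.6345,.051,.026]))
B=cv2.resize(c['color'][160:310,230:410,::-1],None,fx=4,fy=4,interpolation=cv2.INTER_CUBIC); cv2.imwrite('pics/w7c.png',cv2.convertScaleAbs(B,alpha=1.8,beta=10))
E
```

```text
6.6667 [0.63573354 0.05237981 0.07777562] [0.70794061 0.70627051 0.00099122 0.00103817] [-0.09510649  0.13775777  0.16975288]
[317.76425314 261.42687893]
[317.90646343 251.55643227]
[318.16150592 233.85459619]
hole [316.58967823 227.26817855]
```

View pics/w7c.png

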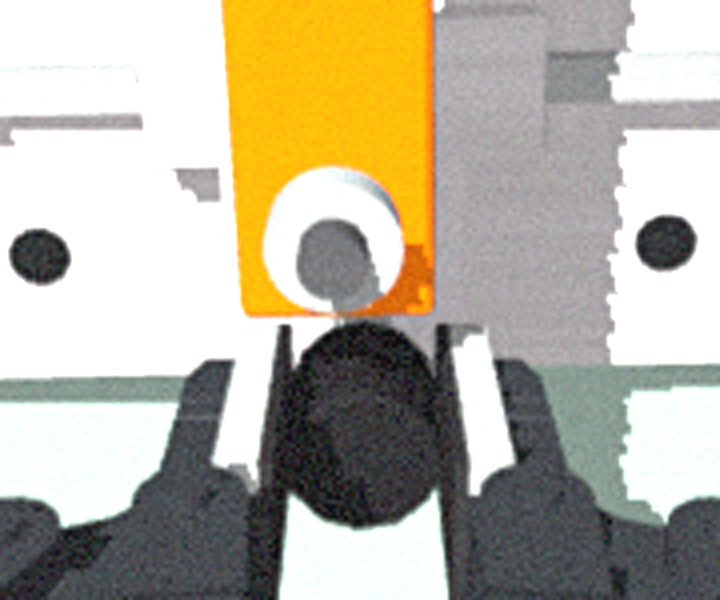

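w7c shows the knob centred at about 320 px between the pads, where the projected TCP is 318. I'll check for this camera bias before descending.

```bash
python3 - <<'E'
from h import *
import pickle
from scipy.spatial.transform import Rotation as Ro
P={'w2':([.50938,-.30279,.24215],[.99999,.00355,.00038,-.00088]),'w3':([.57352,-.16214,.24226],[.999997,.00256,.0001,-.0006]),'w4':([.62576,-.27212,.13573],[1,-.0006,.0001,.0001]),'w5':([.6286,-.08157,.15651],[.70795,.70626,-.00026,.00095]),'w6':([.63266,-.01186,.15566],[.70814,.70608,-.00039,.00048]),'w7':([.63573,.05238,.07778],[.70794,.70627,.00099,.00104])}
for k,(p,q) in P.items():
    c=pickle.load(open(k+'.pkl','rb')); R,t,f=cam(c); T=Ro.from_quat(q).as_matrix()
    print(k,'tcp px',proj(c,p).round(1),'cam in tool',(T.T@(-R.T@t-np.array(p))*1000).round(1),'cam rot in tool',np.degrees(cv2.Rodrigues(T.T@R.T)[0].ravel()).round(2))
    # finger inner pads at row 262
    g=c['color'].max(2); r=g[252:256].mean(0); print(np.round(r[225:415:3]).astype(int).tolist() if k=='w4' else '')
# pin silhouette columns
for k in('w5','w6','w7'):
    g=pickle.load(open(k+'.pkl','rb'))['color'].max(2); print(k,[(r,g[r,295:345:2].tolist()) for r in(262,)])
E
```

```text
w2 tcp px [327.3 270.9] cam in tool [  86.    -3.9 -131.9] cam rot in tool [-14.47 -14.59  88.9 ]

w3 tcp px [327.7 268.9] cam in tool [  84.8   -4.1 -131.9] cam rot in tool [-14.49 -14.62  88.9 ]

w4 tcp px [319.5 267.4] cam in tool [  82.8    0.7 -128.9] cam rot in tool [-14.71 -14.83  89.13]
[158, 159, 159, 158, 159, 162, 115, 108, 111, 72, 70, 66, 16, 14, 46, 104, 103, 104, 104, 105, 105, 104, 105, 104, 103, 104, 102, 102, 102, 84, 82, 82, 161, 158, 159, 158, 158, 159, 160, 157, 160, 158, 160, 158, 156, 160, 161, 159, 160, 164, 28, 32, 19, 73, 69, 73, 103, 56, 73, 79, 78, 81, 83, 80]
w5 tcp px [317.  266.3] cam in tool [  83.4    1.6 -132.2] cam rot in tool [-14.6  -14.54  88.99]

w6 tcp px [317.2 266.6] cam in tool [  83.4    1.6 -132. ] cam rot in tool [-14.56 -14.54  89.  ]

w7 tcp px [317.7 264.4] cam in tool [  81.6    1.6 -131.2] cam rot in tool [-14.53 -14.65  89.12]

w5 [(262, [136, 31, 25, 19, 9, 21, 25, 31, 28, 31, 24, 29, 19, 28, 27, 28, 30, 23, 28, 26, 31, 22, 34, 27, 25])]
w6 [(262, [130, 31, 24, 18, 8, 14, 4, 31, 19, 28, 36, 23, 24, 24, 23, 22, 20, 27, 30, 17, 18, 15, 10, 29, 25])]
w7 [(262, [149, 32, 31, 14, 5, 20, 26, 43, 35, 27, 26, 25, 29, 30, 27, 28, 28, 37, 35, 24, 25, 10, 17, 17, 23])]
```

The camera poses agree with a fixed world-x calibration error of about +1.6 mm: the mount offset differs between yaw 0 and yaw 90, and the pad centre stays at column 321. So the true hole is about (0.633, 0.051), and the pin sits about 1.8 mm behind the TCP along tool x. Correcting for this and descending by feel.

{"method": "apply_moves", "body": {
  "rows": [
    {"x": 0.6, "y": -2.6, "z": 0, "ax": 0, "ay": 0, "az": 0, "gripper": 1},
    {"x": 0, "y": 0, "z": 4, "ax": 0, "ay": 0, "az": 0, "gripper": 1},
    {"x": 0, "y": 0, "z": 4, "ax": 0, "ay": 0, "az": 0, "gripper": 1},
    {"x": 0, "y": 0, "z": 4, "ax": 0, "ay": 0, "az": 0, "gripper": 1},
    {"x": 0, "y": 0, "z": 2, "ax": 0, "ay": 0, "az": 0, "gripper": 1}
  ]
}}

```text
clock: 7.08
position: [0.6316, 0.0538, 0.061]
ee_rot: [0.707, 0.707, -0.0, 0.0]
ft_force: [1.0, -1.1, 0.0]
grip_width: 0.236
grasp_force: 29.8
```

{"method": "apply_moves", "body": {
  "rows": [
    {"x": 0, "y": 0, "z": 2, "ax": 0, "ay": 0, "az": 0, "gripper": 1},
    {"x": 0, "y": 0, "z": 0, "ax": 0, "ay": 0, "az": 0, "gripper": 1},
    {"x": 0, "y": 0, "z": 0, "ax": 0, "ay": 0, "az": 0, "gripper": 1}
  ]
}}

```text
clock: 7.33
position: [0.6317, 0.0539, 0.0594]
ee_rot: [0.707, 0.707, -0.0, -0.0]
ft_force: [0.4, -0.2, -0.9]
grip_width: 0.243
grasp_force: 29.7
```

{"method": "apply_moves", "body": {
  "rows": [
    {"x": 0, "y": 0, "z": 2, "ax": 0, "ay": 0, "az": 0, "gripper": 1},
    {"x": 0, "y": 0, "z": 2, "ax": 0, "ay": 0, "az": 0, "gripper": 1},
    {"x": 0, "y": 0, "z": 0, "ax": 0, "ay": 0, "az": 0, "gripper": 1}
  ]
}}

```text
clock: 7.58
position: [0.6317, 0.0539, 0.0552]
ee_rot: [0.707, 0.707, -0.0, 0.0]
ft_force: [1.3, 0.0, -1.5]
grip_width: 0.241
grasp_force: 29.7
```

{"method": "apply_moves", "body": {
  "rows": [
    {"x": 0, "y": 0, "z": 2, "ax": 0, "ay": 0, "az": 0, "gripper": 1},
    {"x": 0, "y": 0, "z": 2, "ax": 0, "ay": 0, "az": 0, "gripper": 1},
    {"x": 0, "y": 0, "z": 0, "ax": 0, "ay": 0, "az": 0, "gripper": 1}
  ]
}}

```text
clock: 7.83
position: [0.6317, 0.0539, 0.0512]
ee_rot: [0.707, 0.707, -0.0, 0.0]
ft_force: [1.3, -1.1, -0.2]
grip_width: 0.237
grasp_force: 29.7
```

No resistance: the tip is through the lug and entering the bed. Continuing.

{"method": "apply_moves", "body": {
  "rows": [
    {"x": 0, "y": 0, "z": 2, "ax": 0, "ay": 0, "az": 0, "gripper": 1},
    {"x": 0, "y": 0, "z": 2, "ax": 0, "ay": 0, "az": 0, "gripper": 1},
    {"x": 0, "y": 0, "z": 0, "ax": 0, "ay": 0, "az": 0, "gripper": 1}
  ]
}}

```text
clock: 8.08
position: [0.6321, 0.0538, 0.0474]
ee_rot: [0.707, 0.707, 0.0, 0.0]
ft_force: [2.8, -0.0, -1.1]
grip_width: 0.241
grasp_force: 29.6
```

{"method": "apply_moves", "body": {
  "rows": [
    {"x": 0, "y": 0, "z": 2, "ax": 0, "ay": 0, "az": 0, "gripper": 1},
    {"x": 0, "y": 0, "z": 2, "ax": 0, "ay": 0, "az": 0, "gripper": 1},
    {"x": 0, "y": 0, "z": 0, "ax": 0, "ay": 0, "az": 0, "gripper": 1}
  ]
}}

```text
clock: 8.33
position: [0.6321, 0.0538, 0.0434]
ee_rot: [0.707, 0.707, 0.0, 0.0]
ft_force: [4.5, -1.1, -1.6]
grip_width: 0.239
grasp_force: 29.7
```

{"method": "apply_moves", "body": {
  "rows": [
    {"x": 0, "y": 1, "z": 0, "ax": 0, "ay": 0, "az": 0, "gripper": 1},
    {"x": 0, "y": 0, "z": 0, "ax": 0, "ay": 0, "az": 0, "gripper": 0.55},
    {"x": 0, "y": 0, "z": 0, "ax": 0, "ay": 0, "az": 0, "gripper": 0.55},
    {"x": 0, "y": 0, "z": 0, "ax": 0, "ay": 0, "az": 0, "gripper": 0.55},
    {"x": 0, "y": 0, "z": 0, "ax": 0, "ay": 0, "az": 0, "gripper": 0.55}
  ]
}}

```text
clock: 8.75
position: [0.6323, 0.054, 0.0434]
ee_rot: [0.707, 0.707, -0.0, -0.0]
ft_force: [0.1, 0.2, -1.6]
grip_width: 0.45
grasp_force: 0.0
```

{"method": "apply_moves", "body": {
  "rows": [
    {"x": 0, "y": 0, "z": -15, "ax": 0, "ay": 0, "az": 0, "gripper": 0.55},
    {"x": 0, "y": 0, "z": -30, "ax": 0, "ay": 0, "az": 0, "gripper": 0.55},
    {"x": 0, "y": 0, "z": -40, "ax": 0, "ay": 0, "az": 0, "gripper": 0.4},
    {"x": -30, "y": 0, "z": -25, "ax": 0, "ay": 0, "az": 0, "gripper": 0.3},
    {"x": -25, "y": 0, "z": -10, "ax": 0, "ay": 0, "az": 0, "gripper": 0.2}
  ]
}}

```text
clock: 9.17
position: [0.6344, 0.0002, 0.1697]
ee_rot: [0.706, 0.708, 0.003, 0.002]
ft_force: [0.4, -1.5, -0.2]
grip_width: 0.796
grasp_force: 0.0
```

{"method": "apply_moves", "body": {
  "rows": [
    {"x": 0, "y": 0, "z": 0, "ax": 0, "ay": 0, "az": 0, "gripper": 0.1},
    {"x": 0, "y": 0, "z": 0, "ax": 0, "ay": 0, "az": 0, "gripper": 0.1},
    {"x": 0, "y": 0, "z": 0, "ax": 0, "ay": 0, "az": 0, "gripper": 0.1}
  ]
}}

```text
clock: 9.42
position: [0.6324, -0.0004, 0.164]
ee_rot: [0.707, 0.707, 0.0, -0.0]
ft_force: [0.9, 0.4, -0.9]
grip_width: 0.901
grasp_force: 0.0
```

```bash
python3 - <<'E'
from h import *
import pickle
o=get_obs(); c=shot('wrist','w8');pickle.dump((c,o['position']),open('w8.pkl','wb'));print(o['clock'],o['position'],o['ee_rot'],o['joint_pos'])
p=proj(c,[.6346,.051,.037]); print(p)
m=c['color'].max(2)<45; ct=blob(m,*p.round().astype(int)); r=cv2.minAreaRect(ct); print(r, 'at z=.037',onz(c,*r[0],.037))
t=shot('top'); pickle.dump(t,open('t8.pkl','wb')); p=proj(t,[.633,.051,.037]).round().astype(int); print(p); g=t['color'].max(2); print(g[p[1]-6:p[1]+7,p[0]-7:p[0]+8])
E
```

```text
9.4167 [ 6.32414262e-01 -4.15579325e-04  1.63956657e-01] [ 7.07233588e-01  7.06979926e-01  1.45739772e-04 -1.17993352e-04] [ 0.43733882  0.48692843 -0.68033995  1.51017081  0.31435006  1.25596378
 -0.28416356]
[320.91019672 141.52260625]
((320.5, 143.0), (23.334524154663086, 23.33452033996582), 45.0) at z=.037 [0.63422087 0.04965042 0.037     ]
[311 159]
[[108 104 100 103 107 102 107 109 103 100 102  98  98 147 193]
 [105 101 105 102 106 112 113 109 107 108 100  98  95 113 186]
 [111 101 103 106  97  64  41  47  61  92 103  99 100 114 188]
 [107 104 105 101  61  18   2  12   9  40  87 105  98  97 157]
 [108 101  98  81  21  14  19  11  19  33  80 102 101 104 139]
 [108 104 106  71   8  18  34  36  32  32  46 109 103 100 118]
 [103  98 106 101  14  21  37  36  39  21  36 109  98  92 107]
 [105 100 103  96  17  28  34  30  38  23  37 106  93  95  94]
 [ 97  93  96  98  89  19  35  31  19   0  31 111 188 182 151]
 [ 93  91 107 190 186  34   0   0  22 112 195 187 196 191 159]
 [105 191 185 198 195 182 131  90 148 192 195 191 189 189 164]
 [185 193 189 192 190 195 191 185 194 190 193 188 188 186 165]
 [191 191 190 187 190 190 190 194 189 188 189 188 186 192 167]]
```

The knob is seen standing at the hole. I'll turn back to yaw 0 and take two views of the panel and bridge to get the gap and check the knob height.

{"method": "apply_moves", "body": {
  "rows": [
    {"x": 0, "y": 0, "z": 0, "ax": 0, "ay": 0, "az": 7, "gripper": 0.1},
    {"x": 0, "y": 0, "z": 0, "ax": 0, "ay": 0, "az": 7, "gripper": 0.1},
    {"x": 0, "y": 0, "z": 0, "ax": 0, "ay": 0, "az": 7, "gripper": 0.1},
    {"x": 0, "y": 0, "z": 0, "ax": 0, "ay": 0, "az": 7, "gripper": 0.1},
    {"x": 0, "y": 0, "z": 0, "ax": 0, "ay": 0, "az": 7, "gripper": 0.1}
  ]
}}

```text
clock: 9.93
position: [0.6323, 0.0004, 0.163]
ee_rot: [0.888, 0.46, -0.0, -0.001]
ft_force: [-0.0, 0.2, -0.2]
grip_width: 0.901
grasp_force: 0.0
```

{"method": "apply_moves", "body": {
  "rows": [
    {"x": 0, "y": 0, "z": 0, "ax": 0, "ay": 0, "az": 7, "gripper": 0.1},
    {"x": 0, "y": 0, "z": 0, "ax": 0, "ay": 0, "az": 7, "gripper": 0.1},
    {"x": 0, "y": 0, "z": 0, "ax": 0, "ay": 0, "az": 7, "gripper": 0.1},
    {"x": 0, "y": 0, "z": 0, "ax": 0, "ay": 0, "az": 7, "gripper": 0.1},
    {"x": 0, "y": 0, "z": 0, "ax": 0, "ay": 0, "az": 7, "gripper": 0.1}
  ]
}}

```text
clock: 10.35
position: [0.6322, 0.0004, 0.1629]
ee_rot: [0.985, 0.171, -0.001, -0.0]
ft_force: [-0.7, -0.2, -0.4]
grip_width: 0.901
grasp_force: 0.0
```

{"method": "apply_moves", "body": {
  "rows": [
    {"x": 0, "y": 0, "z": 0, "ax": 0, "ay": 0, "az": 7, "gripper": 0.1},
    {"x": 0, "y": 0, "z": 0, "ax": 0, "ay": 0, "az": 7, "gripper": 0.1},
    {"x": 0, "y": 0, "z": 0, "ax": 0, "ay": 0, "az": 6, "gripper": 0.1},
    {"x": -30, "y": -20, "z": -10, "ax": 0, "ay": 0, "az": 0, "gripper": 0.1},
    {"x": -40, "y": -20, "z": -10, "ax": 0, "ay": 0, "az": 0, "gripper": 0.1}
  ]
}}

```text
clock: 10.77
position: [0.5658, 0.0382, 0.181]
ee_rot: [1.0, -0.001, -0.001, -0.001]
ft_force: [-0.1, 1.2, 1.9]
grip_width: 0.901
grasp_force: 0.0
```

{"method": "apply_moves", "body": {
  "rows": [
    {"x": -40, "y": -20, "z": 0, "ax": 0, "ay": 0, "az": 0, "gripper": 0.1},
    {"x": -20, "y": -10, "z": 0, "ax": 0, "ay": 0, "az": 0, "gripper": 0.1},
    {"x": 0, "y": 0, "z": 0, "ax": 0, "ay": 0, "az": 0, "gripper": 0.1},
    {"x": 0, "y": 0, "z": 0, "ax": 0, "ay": 0, "az": 0, "gripper": 0.1},
    {"x": 0, "y": 0, "z": 0, "ax": 0, "ay": 0, "az": 0, "gripper": 0.1}
  ]
}}

```text
clock: 11.18
position: [0.5094, 0.066, 0.1826]
ee_rot: [1.0, 0.0, 0.0, 0.0]
ft_force: [0.4, 0.0, -0.1]
grip_width: 0.9
grasp_force: 0.0
```

```bash
python3 - <<'E'
from h import *
import pickle
o=get_obs(); c=shot('wrist','w9');pickle.dump((c,o['position']),open('w9.pkl','wb'));print(o['clock'],o['position'],o['ee_rot'])
R,t,f=cam(c); print(-R.T@t-o['position'])
E
```

```text
11.1833 [0.50937121 0.06602601 0.18256719] [9.99999991e-01 2.78220243e-05 7.52257337e-05 1.09941772e-04]
[8.37447931e-02 3.14387501e-05 1.31709431e-01]
```

{"method": "apply_moves", "body": {
  "rows": [
    {"x": 0, "y": -30, "z": 0, "ax": 0, "ay": 0, "az": 0, "gripper": 0.1},
    {"x": 0, "y": -40, "z": 0, "ax": 0, "ay": 0, "az": 0, "gripper": 0.1},
    {"x": 0, "y": -30, "z": 0, "ax": 0, "ay": 0, "az": 0, "gripper": 0.1},
    {"x": 0, "y": 0, "z": 0, "ax": 0, "ay": 0, "az": 0, "gripper": 0.1},
    {"x": 0, "y": 0, "z": 0, "ax": 0, "ay": 0, "az": 0, "gripper": 0.1}
  ]
}}

```text
clock: 11.65
position: [0.5094, 0.1676, 0.1821]
ee_rot: [1.0, 0.001, -0.001, -0.0]
ft_force: [0.7, -0.4, 0.1]
grip_width: 0.898
grasp_force: 0.0
```

{"method": "apply_moves", "body": {
  "rows": [
    {"x": 0, "y": 0, "z": 0, "ax": 0, "ay": 0, "az": 0, "gripper": 0.1},
    {"x": 0, "y": 0, "z": 0, "ax": 0, "ay": 0, "az": 0, "gripper": 0.1}
  ]
}}

```text
clock: 11.82
position: [0.5097, 0.1643, 0.1822]
ee_rot: [1.0, -0.001, -0.0, 0.0]
ft_force: [0.1, -0.5, 0.2]
grip_width: 0.9
grasp_force: 0.0
```

```bash
python3 - <<'E'
from h import *
import pickle
o=get_obs(); c=shot('wrist','w10');pickle.dump((c,o['position']),open('w10.pkl','wb'));print(o['clock'],o['position'],o['ee_rot'])
R,t,f=cam(c); print(-R.T@t-o['position'])
a=pickle.load(open('w9.pkl','rb'))[0]
A=a['color'][:230,40:430,::-1];B=c['color'][:230,120:510,::-1]
cv2.imwrite('pics/pair.png',cv2.resize(np.vstack([A,B]),None,fx=1.3,fy=1.3,interpolation=cv2.INTER_CUBIC))
E
```

```text
11.8167 [0.50971508 0.16432171 0.18219572] [ 9.99998864e-01 -1.45229362e-03 -2.92992764e-04  2.75945595e-04]
[ 0.08384611 -0.0001754   0.13167481]
```

View pics/pair.png

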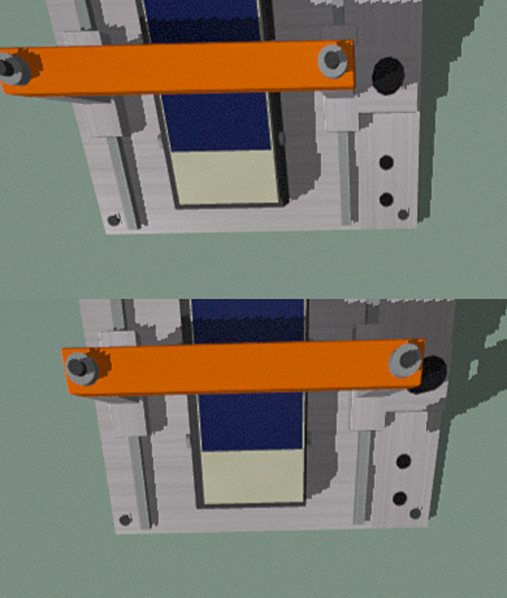

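The pair shows the knob standing at the lug (w9 about (338,58)), and the cream panel end with its corners clearly visible in both views. I'll measure panel height, bar pose and knob height from these.

```bash
python3 - <<'E'
from h import *
import pickle
W={k:pickle.load(open(k+'.pkl','rb'))[0] for k in('w8','w9','w10')}
def fitline(P): 
    vx,vy,x,y=cv2.fitLine(P.astype(np.float32),cv2.DIST_HUBER,0,.01,.01).ravel(); return np.cross([x,y,1],[x+vx,y+vy,1])
def X(a,b): p=np.cross(a,b); return p[:2]/p[2]
F={}
for k,s in {'w9':(40+225/1.3,180/1.3),'w10':(120+250/1.3,230-230+ (475-299)/1.3)}.items():
    c=W[k]; hsv=cv2.cvtColor(c['color'],cv2.COLOR_RGB2HSV); m=(hsv[:,:,0]>20)&(hsv[:,:,0]<45)&(hsv[:,:,1]>25)&(hsv[:,:,2]>100)
    ct=blob(m,int(s[0]),int(s[1])); q=cv2.approxPolyDP(ct.reshape(-1,1,2),6,True)[:,0]; print(k,'cream',q.tolist())
    # refine by line fits on the sides
    b=sorted(q.tolist(),key=lambda p:p[1]); top=sorted(b[:2]); bot=sorted(b[-2:])
    def side(p,r):
        p,r=np.array(p,float),np.array(r,float); d=(r-p)/np.linalg.norm(r-p); L=np.linalg.norm(r-p); v=ct-p; al=v@d; di=abs(v@np.array([-d[1],d[0]])); return fitline(ct[(di<2.5)&(al>.15*L)&(al<.85*L)])
    T,Bo,Lf,Rt=side(*top),side(*bot),side(top[0],bot[0]),side(top[1],bot[1])
    F[k]=[X(T,Lf),X(T,Rt),X(Bo,Lf),X(Bo,Rt)]
    m=(hsv[:,:,0]<14)&(hsv[:,:,1]>180)&(hsv[:,:,2]>60)
    bs=(40+200/1.3,70/1.3) if k=='w9' else (120+250/1.3,(370-299)/1.3)
    ct=blob(m,int(bs[0]),int(bs[1])); u=[]
    xs=np.arange(ct[:,0].min()+6,ct[:,0].max()-5); lo=np.array([ct[ct[:,0]==x,1].max() for x in xs]); hi=np.array([ct[ct[:,0]==x,1].min() for x in xs])
    for nm,y,z in(('under-near',lo,.069),('top-far',hi,.087)):
        P=np.array([onz(c,a,b_,z)[:2] for a,b_ in zip(xs,y)]); l=np.polyfit(P[:,1],P[:,0],1); med=np.abs(np.polyval(l,P[:,1])-P[:,0])<.0015; l=np.polyfit(P[med,1],P[med,0],1)
        print(k,nm,'x at y=.172: %.4f slope deg %.2f'%(np.polyval(l,.172),-np.degrees(np.arctan(l[0]))))
    print(k,'bar ends px',ct[:,0].min(),ct[:,0].max(), 'y at z.087', onz(c,ct[:,0].min(),ct[ct[:,0].argmin(),1],.087)[:2],onz(c,ct[:,0].max(),ct[ct[:,0].argmax(),1],.087)[:2])
    kp=(338,58) if k=='w9' else (120+437/1.3,(378-299)/1.3)
    km=c['color'].max(2)<45; kc=blob(km,int(kp[0]),int(kp[1])); print(k,'knob',cv2.minAreaRect(kc)); F[k].append(cv2.minAreaRect(kc)[0])
for i,n in enumerate(('far L','far R','near L','near R')):
    print(n,np.round(F['w9'][i],1),np.round(F['w10'][i],1),[x for x in tri([(W[k],*F[k][i]) for k in F])])
print('knob',tri([(W['w8'],320.5,143.),(W['w9'],*F['w9'][4])]))
E
```

```text
w9 cream [[246, 76], [248, 116], [171, 117], [179, 157], [253, 155]]
w9 under-near x at y=.172: 0.2488 slope deg 0.02
w9 top-far x at y=.172: 0.6637 slope deg 0.04
w9 bar ends px 0 639 y at z.087 [0.66364498 0.29030652] [ 0.27423603 -0.30097781]
w9 knob ((337.7500305175781, 57.7499885559082), (24.748737335205078, 26.870054244995117), 45.0)
w10 cream [[353, 95], [352, 116], [274, 118], [277, 157], [352, 155]]Traceback (most recent call last):
  File "<stdin>", line 15, in <module>
  File "<stdin>", line 14, in side
  File "<stdin>", line 5, in fitline
cv2.error: OpenCV(4.12.0) /io/opencv/modules/imgproc/src/linefit.cpp:50: error: (-215:Assertion failed) count > 0 in function 'fitLine2D_wods'
```

```bash
cat > m.py <<'E'
from h import *
import pickle
W={k:pickle.load(open(k+'.pkl','rb'))[0] for k in('w8','w9','w10')}
def fitline(P): 
    vx,vy,x,y=cv2.fitLine(P.astype(np.float32),cv2.DIST_HUBER,0,.01,.01).ravel(); return np.cross([x,y,1],[x+vx,y+vy,1])
def X(a,b): p=np.cross(a,b); return p[:2]/p[2]
Q={'w9':((171,117),(248,116),(179,157),(253,155)),'w10':((274,118),(352,116),(277,157),(352,155))}
F={}
for k in Q:
    c=W[k]; hsv=cv2.cvtColor(c['color'],cv2.COLOR_RGB2HSV); m=(hsv[:,:,0]>20)&(hsv[:,:,0]<45)&(hsv[:,:,1]>25)&(hsv[:,:,2]>100)
    ct=blob(m,215 if k=='w9' else 312,138); tl,tr,bl,br=Q[k]
    def side(p,r):
        p,r=np.array(p,float),np.array(r,float); L=np.linalg.norm(r-p); d=(r-p)/L; v=ct-p; al=v@d; di=abs(v@np.array([-d[1],d[0]])); return fitline(ct[(di<3)&(al>.12*L)&(al<.88*L)])
    T,Bo,Lf,Rt=side(tl,tr),side(bl,br),side(tl,bl),side(tr,br)
    F[k]=[X(T,Lf),X(T,Rt),X(Bo,Lf),X(Bo,Rt)]
    bs=(40+200/1.3,70/1.3) if k=='w9' else (120+250/1.3,(370-299)/1.3)
    im=c['color'].astype(int); m=(im[:,:,0]>2*im[:,:,2]+30)&(im[:,:,0]>60)&(im[:,:,0]>1.6*im[:,:,1])
    ct=blob(m,int(bs[0]),int(bs[1]))
    x0,x1=ct[:,0].min(),ct[:,0].max(); xs=np.arange(max(x0+10,60),min(x1-12,560))
    lo=np.array([ct[ct[:,0]==x,1].max() for x in xs]); hi=np.array([ct[ct[:,0]==x,1].min() for x in xs])
    for nm,y,z in(('under-near',lo+.5,.069),('top-far',hi-.5,.087)):
        P=np.array([onz(c,a,b_,z)[:2] for a,b_ in zip(xs,y)]); l=np.polyfit(P[:,1],P[:,0],1); ok=np.abs(np.polyval(l,P[:,1])-P[:,0])<.002; l=np.polyfit(P[ok,1],P[ok,0],1)
        print(k,nm,'x at y=.172: %.4f yaw %.2f'%(np.polyval(l,.172),-np.degrees(np.arctan(l[0]))))
    mid=lambda x:ct[ct[:,0]==x,1].mean()
    print(k,'bar ends y at z.087',onz(c,x0,mid(x0),.087)[:2],onz(c,x1,mid(x1),.087)[:2],x0,x1)
for i,n in enumerate(('far L','far R','near L','near R')):
    print(n,np.round(F['w9'][i],1),np.round(F['w10'][i],1),[np.round(x,4) for x in tri([(W[k],*F[k][i]) for k in F])])
print('knob',tri([(W['w8'],320.5,143.),(W['w9'],337.75,57.75)]))
E
python3 m.py
```

```text
w9 under-near x at y=.172: 0.6202 yaw 1.20
w9 top-far x at y=.172: 0.6434 yaw 1.25
w9 bar ends y at z.087 [0.63989164 0.27510266] [0.62893061 0.07227039] 33 312
w10 under-near x at y=.172: 0.6203 yaw 1.19
w10 top-far x at y=.172: 0.6434 yaw 1.25
w10 bar ends y at z.087 [0.63983759 0.27539972] [0.64321385 0.07317856] 167 446
far L [170.8 117. ] [274.4 118.4] [array([0.5833, 0.2075, 0.0426]), array([0.0004, 0.0004])]
far R [249.5 117. ] [353.1 116. ] [array([0.5842, 0.1331, 0.0422]), array([0.0006, 0.0006])]
near L [178.4 156.5] [277.4 157.3] [array([0.546 , 0.2067, 0.0421]), array([0.0001, 0.0001])]
near R [253.4 154.9] [352.6 154.8] [array([0.5479, 0.1323, 0.0418]), array([0.0002, 0.0002])]
knob (array([0.63415662, 0.05053703, 0.04300499]), [np.float64(0.00015906484685406286), np.float64(0.00015906484685403283)])
```

```bash
python3 - <<'E'
from h import *
import pickle
W={k:pickle.load(open(k+'.pkl','rb'))[0] for k in('w8','w9','w10')}
for A,B in (((386,162),(404,461)),((386,199),(400,498))):
    o=[]
    for k,(u,v) in (('w9',(40+A[0]/1.3,A[1]/1.3)),('w10',(120+B[0]/1.3,(B[1]-299)/1.3))):
        ct=blob(W[k]['color'].max(2)<60,int(u),int(v)); o.append((W[k],*ct.mean(0)))
    print('bed hole',[p[1:] for p in o],tri(o))
ph=np.linspace(0,2*np.pi,60)
for k,s in(('w8',(320,143)),('w9',(338,58))):
    ct=blob(W[k]['color'].max(2)<45,*s); print(k,'seen',ct.min(0)-.5,ct.max(0)+.5)
    for z in(.037,.040,.043):
        P=np.array([proj(W[k],[.6344+.011*np.cos(a),.0507+.011*np.sin(a),z+h]) for a in ph for h in(-.011,.011)]); print(z,P.min(0).round(1),P.max(0).round(1))
E
```

```text
bed hole [(np.float64(336.7037037037037), np.float64(124.66666666666667)), (np.float64(429.9642857142857), np.float64(124.5))] (array([0.57511961, 0.04884196, 0.01426216]), [np.float64(7.29078271972496e-05), np.float64(7.290782719742094e-05)])
bed hole [(np.float64(336.68), np.float64(153.2)), (np.float64(427.0769230769231), np.float64(153.0))] (array([0.54516932, 0.04829077, 0.0143937 ]), [np.float64(0.0001098386191890807), np.float64(0.00010983861918922604)])
w8 seen [308.5 129.5] [332.5 155.5]
0.037 [308.3 128.7] [333.1 155.7]
0.04 [308.2 129. ] [333.2 156.3]
0.043 [308.  129.2] [333.4 156.9]
w9 seen [325.5  43.5] [350.5  72.5]
0.037 [325.   42.1] [350.7  73.1]
0.04 [325.1  41.3] [351.1  72.8]
0.043 [325.1  40.5] [351.5  72.4]
```

The bed holes come out at 14.3 mm against 14 true, and the knob outline matches the home height of 37 mm. Panel top is about 42 mm, so the gap is about 27 mm. One plate leaves about 17 mm, so the wedge bites with the handle about 17 mm clear of the bar. I'll fetch packer1 and grip it 38 mm behind its centre.

{"method": "apply_moves", "body": {
  "rows": [
    {"x": -5, "y": 36, "z": 0, "ax": 0, "ay": 0, "az": 0, "gripper": 0.2},
    {"x": -5, "y": 40, "z": 0, "ax": 0, "ay": 0, "az": 0, "gripper": 0.2},
    {"x": -5, "y": 40, "z": 0, "ax": 0, "ay": 0, "az": 0, "gripper": 0.2},
    {"x": -5, "y": 40, "z": 0, "ax": 0, "ay": 0, "az": 0, "gripper": 0.2},
    {"x": -5, "y": 40, "z": 0, "ax": 0, "ay": 0, "az": 0, "gripper": 0.2}
  ]
}}

```text
clock: 12.28
position: [0.4833, -0.0331, 0.1829]
ee_rot: [1.0, -0.001, 0.0, 0.0]
ft_force: [1.7, 0.1, 0.3]
grip_width: 0.799
grasp_force: 0.0
```

{"method": "apply_moves", "body": {
  "rows": [
    {"x": -5, "y": 40, "z": 0, "ax": 0, "ay": 0, "az": 0, "gripper": 0.2},
    {"x": -5, "y": 40, "z": 20, "ax": 0, "ay": 0, "az": 0, "gripper": 0.2},
    {"x": -10, "y": 29, "z": 30, "ax": 0, "ay": 0, "az": 0, "gripper": 0.2},
    {"x": 0, "y": 0, "z": 30, "ax": 0, "ay": 0, "az": -4, "gripper": 0.2},
    {"x": 0, "y": 0, "z": 30, "ax": 0, "ay": 0, "az": -4.3, "gripper": 0.2}
  ]
}}

```text
clock: 12.7
position: [0.4637, -0.1388, 0.0742]
ee_rot: [0.998, 0.07, 0.0, 0.001]
ft_force: [0.4, 0.1, 0.7]
grip_width: 0.8
grasp_force: 0.0
```

{"method": "apply_moves", "body": {
  "rows": [
    {"x": 0, "y": 0, "z": 0, "ax": 0, "ay": 0, "az": 0, "gripper": 0.2},
    {"x": 0, "y": 0, "z": 0, "ax": 0, "ay": 0, "az": 0, "gripper": 0.2},
    {"x": 0, "y": 0, "z": 0, "ax": 0, "ay": 0, "az": 0, "gripper": 0.2},
    {"x": 0, "y": 0, "z": 0, "ax": 0, "ay": 0, "az": 0, "gripper": 0.2}
  ]
}}

```text
clock: 13.03
position: [0.466, -0.1356, 0.077]
ee_rot: [0.997, 0.071, 0.001, 0.001]
ft_force: [1.1, 0.1, -0.2]
grip_width: 0.801
grasp_force: 0.0
```

```bash
cat > pk.py <<'E'
from h import *
import sys,pickle
o=get_obs(); c=shot('wrist'); p=o['position']; print(o['clock'],p,o['ee_rot'])
q=proj(c,[float(a) for a in sys.argv[1:4]]).round().astype(int); print(q)
im=cv2.medianBlur(c['color'],3).astype(int); m=(im[:,:,0]>im[:,:,1]-3)&(im.max(2)>120)
ct=blob(m,*q); print(metric(c,ct,.01), ct.min(0),ct.max(0))
E
python3 pk.py .52 -.133 .01
```

```text
13.0333 [ 0.46601447 -0.1355728   0.0770409 ] [9.97456659e-01 7.12573942e-02 1.49431362e-03 6.02681714e-04]
[327 151]
(array([ 504.4, -135.6]), array([ 49.3, 109.1]), 8.3) [292  93] [364 239]
```

{"method": "apply_moves", "body": {
  "rows": [
    {"x": -2, "y": 5.4, "z": 15, "ax": 0, "ay": 0, "az": 0, "gripper": 0.2},
    {"x": 0, "y": 0, "z": 25, "ax": 0, "ay": 0, "az": 0, "gripper": 0.2},
    {"x": 0, "y": 0, "z": 18, "ax": 0, "ay": 0, "az": 0, "gripper": 0.2},
    {"x": 0, "y": 0, "z": 6, "ax": 0, "ay": 0, "az": 0, "gripper": 0.2},
    {"x": 0, "y": 0, "z": 0, "ax": 0, "ay": 0, "az": 0, "gripper": 0.2}
  ]
}}

```text
clock: 13.5
position: [0.4632, -0.1407, 0.0107]
ee_rot: [0.997, 0.072, -0.001, -0.0]
ft_force: [-0.0, -0.1, -0.1]
grip_width: 0.802
grasp_force: 0.0
```

{"method": "apply_moves", "body": {
  "rows": [
    {"x": 0, "y": 0, "z": 1, "ax": 0, "ay": 0, "az": 0, "gripper": 0.2},
    {"x": 0, "y": 0, "z": 0, "ax": 0, "ay": 0, "az": 0, "gripper": 0.2}
  ]
}}

```text
clock: 13.67
position: [0.4645, -0.1411, 0.0113]
ee_rot: [0.997, 0.072, 0.001, 0.0]
ft_force: [0.1, 0.3, -0.1]
grip_width: 0.801
grasp_force: 0.0
```

{"method": "apply_moves", "body": {
  "newtons": 50,
  "rows": [
    {"x": 0, "y": 0, "z": 0, "ax": 0, "ay": 0, "az": 0, "gripper": 0.5},
    {"x": 0, "y": 0, "z": 0, "ax": 0, "ay": 0, "az": 0, "gripper": 0.7},
    {"x": 0, "y": 0, "z": 0, "ax": 0, "ay": 0, "az": 0, "gripper": 0.7},
    {"x": 0, "y": 0, "z": 0, "ax": 0, "ay": 0, "az": 0, "gripper": 0.7}
  ]
}}

```text
clock: 14.0
position: [0.4642, -0.1412, 0.0114]
ee_rot: [0.997, 0.072, 0.001, 0.0]
ft_force: [-3.2, 1.0, 9.7]
grip_width: 0.564
grasp_force: 50.7
```

{"method": "apply_moves", "body": {
  "rows": [
    {"x": 0, "y": 0, "z": -10, "ax": 0, "ay": 0, "az": 0, "gripper": 0.7},
    {"x": 0, "y": 0, "z": -30, "ax": 0, "ay": 0, "az": 0, "gripper": 0.7},
    {"x": 0, "y": 0, "z": -30, "ax": 0, "ay": 0, "az": 0, "gripper": 0.7},
    {"x": 0, "y": 0, "z": -20, "ax": 0, "ay": 0, "az": 3.5, "gripper": 0.7},
    {"x": 0, "y": 0, "z": 0, "ax": 0, "ay": 0, "az": 3.5, "gripper": 0.7}
  ]
}}

```text
clock: 14.42
position: [0.4659, -0.1415, 0.1052]
ee_rot: [1.0, 0.01, 0.003, 0.001]
ft_force: [1.8, 0.8, -1.3]
grip_width: 0.566
grasp_force: 52.5
```

{"method": "apply_moves", "body": {
  "rows": [
    {"x": 0, "y": 0, "z": 0, "ax": 0, "ay": 0, "az": 0, "gripper": 0.7},
    {"x": 0, "y": 0, "z": 0, "ax": 0, "ay": 0, "az": 0, "gripper": 0.7},
    {"x": 0, "y": 0, "z": 0, "ax": 0, "ay": 0, "az": 0, "gripper": 0.7}
  ]
}}

```text
clock: 14.67
position: [0.4629, -0.1408, 0.0996]
ee_rot: [1.0, 0.012, -0.001, -0.0]
ft_force: [0.3, 0.8, -1.9]
grip_width: 0.567
grasp_force: 52.5
```

```bash
cat > pk2.py <<'E'
from h import *
import sys
from scipy.spatial.transform import Rotation as Ro
o=get_obs(); c=shot('wrist'); p=o['position']; T=Ro.from_quat(o['ee_rot']).as_matrix(); print(o['clock'],p,o['ee_rot'],'tool yaw',np.degrees(np.arctan2(T[1,0],T[0,0])),o['ft_force'],o['grip_width'],o['grasp_force'])
z=p[2]+float(sys.argv[1]); s=p+T[:,0]*.06; s[2]=z
q=proj(c,s).round().astype(int); print(q)
im=cv2.medianBlur(c['color'],3).astype(int); m=(im[:,:,0]>im[:,:,1]-3)&(im.max(2)>110)
ct=blob(m,*q); P=np.array([onz(c,u,v,z) for u,v in ct]); L=(P-[.0016,0,0]-p)@T
print('front edge ahead of TCP',np.percentile(L[:,0],98),'y',np.percentile(L[L[:,0]>.03,1],[2,98]),ct.min(0),ct.max(0))
y=L[:,1]; F=L[(L[:,0]>L[:,0].max()-.004)&(abs(y)<.018)]; print('front slope deg',np.degrees(np.polyfit(F[:,1],F[:,0],1)[0]))
E
python3 pk2.py -.001
```

```text
14.6667 [ 0.46285952 -0.14077684  0.09955499] [ 9.99927220e-01  1.20518865e-02 -5.37995130e-04 -1.33207238e-04] tool yaw 1.3810866984255163 [ 0.27859238  0.78484637 -1.93422299] 0.5672550817790754 52.50494956970215
[320 158]
front edge ahead of TCP 0.093720787883702 y [-0.0243604   0.02484733] [266  79] [376 241]
front slope deg 0.303144204401628
```

The plate is held level with its front edge 93.7 mm ahead of the TCP, so its centre is 38.5 mm ahead. Carrying it to the front of the bar.

{"method": "apply_moves", "body": {
  "rows": [
    {"x": 0, "y": -25, "z": 0, "ax": 0, "ay": 0, "az": 0, "gripper": 0.7},
    {"x": 0, "y": -38, "z": 0, "ax": 0, "ay": 0, "az": 0, "gripper": 0.7},
    {"x": 5, "y": -40, "z": 0, "ax": 0, "ay": 0, "az": 0, "gripper": 0.7},
    {"x": 5, "y": -40, "z": 0, "ax": 0, "ay": 0, "az": 0, "gripper": 0.7},
    {"x": 5, "y": -40, "z": 0, "ax": 0, "ay": 0, "az": 0, "gripper": 0.7}
  ]
}}

```text
clock: 15.13
position: [0.4738, 0.044, 0.0996]
ee_rot: [1.0, 0.011, -0.0, 0.0]
ft_force: [1.4, -0.5, -1.4]
grip_width: 0.561
grasp_force: 52.5
```

{"method": "apply_moves", "body": {
  "rows": [
    {"x": 5, "y": -40, "z": 0, "ax": 0, "ay": 0, "az": 0, "gripper": 0.7},
    {"x": 10, "y": -40, "z": 0, "ax": 0, "ay": 0, "az": 0, "gripper": 0.7},
    {"x": 10, "y": -30, "z": 0, "ax": 0, "ay": 0, "az": 0, "gripper": 0.7},
    {"x": 10, "y": -18.6, "z": 0, "ax": 0, "ay": 0, "az": 0, "gripper": 0.7},
    {"x": 5, "y": 0, "z": 0, "ax": 0, "ay": 0, "az": 0, "gripper": 0.7}
  ]
}}

```text
clock: 15.55
position: [0.5111, 0.1771, 0.0995]
ee_rot: [1.0, 0.015, -0.0, -0.001]
ft_force: [0.1, 0.4, -2.3]
grip_width: 0.565
grasp_force: 52.5
```

{"method": "apply_moves", "body": {
  "rows": [
    {"x": 0, "y": 0, "z": 0, "ax": 0, "ay": 0, "az": 0, "gripper": 0.7},
    {"x": 0, "y": 0, "z": 0, "ax": 0, "ay": 0, "az": 0, "gripper": 0.7},
    {"x": 0, "y": 0, "z": 0, "ax": 0, "ay": 0, "az": 0, "gripper": 0.7}
  ]
}}

```text
clock: 15.8
position: [0.5111, 0.1703, 0.0994]
ee_rot: [1.0, 0.01, -0.001, 0.0]
ft_force: [0.1, 0.3, -1.4]
grip_width: 0.566
grasp_force: 52.5
```

```bash
python3 - <<'E'
from h import *
import pickle
o=get_obs(); c=shot('wrist'); pickle.dump((c,o['position']),open('w11.pkl','wb')); print(o['clock'],o['position'],o['ee_rot'],o['ft_force'])
for k in('bar near under',[.6202,.172,.069]),('front plate',[o['position'][0]+.0937+.0016,o['position'][1],o['position'][2]-.0014]): print(k[0],proj(c,k[1]))
im=c['color'].astype(int); g=im[:,320]; print([(r,im[r,320].tolist()) for r in range(40,130,4)])
E
```

```text
15.8 [0.51110976 0.17029235 0.09944552] [ 9.99945488e-01  1.04156075e-02 -5.53726474e-04  4.79323289e-04] [ 0.14478701  0.34058568 -1.43743939]
bar near under [321.37676464  55.83393238]
front plate [324.79685631  79.18693145]
[(40, [210, 97, 0]), (44, [214, 103, 0]), (48, [214, 100, 0]), (52, [142, 65, 0]), (56, [105, 57, 52]), (60, [37, 42, 85]), (64, [24, 29, 78]), (68, [32, 37, 81]), (72, [26, 32, 80]), (76, [33, 41, 83]), (80, [138, 136, 132]), (84, [170, 164, 167]), (88, [162, 158, 163]), (92, [172, 170, 171]), (96, [171, 167, 172]), (100, [170, 169, 167]), (104, [171, 168, 169]), (108, [167, 166, 165]), (112, [173, 169, 171]), (116, [170, 167, 168]), (120, [167, 165, 166]), (124, [170, 166, 167]), (128, [170, 165, 166])]
```

Everything matches predictions. Descending to about 7 mm above the panel and sliding under the bar.

{"method": "apply_moves", "body": {
  "rows": [
    {"x": 0, "y": -1.5, "z": 15, "ax": 0, "ay": 0, "az": 0, "gripper": 0.7},
    {"x": 0, "y": 0, "z": 20, "ax": 0, "ay": 0, "az": 0, "gripper": 0.7},
    {"x": 0, "y": 0, "z": 5, "ax": 0, "ay": 0, "az": 0, "gripper": 0.7},
    {"x": 0, "y": 0, "z": 0, "ax": 0, "ay": 0, "az": 0, "gripper": 0.7},
    {"x": 0, "y": 0, "z": 0, "ax": 0, "ay": 0, "az": 0, "gripper": 0.7}
  ]
}}

```text
clock: 16.27
position: [0.5114, 0.1728, 0.0603]
ee_rot: [1.0, 0.011, -0.0, 0.0]
ft_force: [0.0, 0.3, -0.4]
grip_width: 0.568
grasp_force: 52.5
```

{"method": "apply_moves", "body": {
  "rows": [
    {"x": 10, "y": 0, "z": 0, "ax": 0, "ay": 0, "az": 0, "gripper": 0.7},
    {"x": 15, "y": 0, "z": 0, "ax": 0, "ay": 0, "az": 0, "gripper": 0.7},
    {"x": 15, "y": 0, "z": 0, "ax": 0, "ay": 0, "az": 0, "gripper": 0.7},
    {"x": 8, "y": 0, "z": 0, "ax": 0, "ay": 0, "az": 0, "gripper": 0.7},
    {"x": 0, "y": 0, "z": 0, "ax": 0, "ay": 0, "az": 0, "gripper": 0.7}
  ]
}}

```text
clock: 16.68
position: [0.5617, 0.1741, 0.0607]
ee_rot: [1.0, 0.01, 0.001, -0.0]
ft_force: [-0.2, -0.3, -1.0]
grip_width: 0.563
grasp_force: 52.5
```

{"method": "apply_moves", "body": {
  "rows": [
    {"x": 0, "y": 0, "z": 2, "ax": 0, "ay": 0, "az": 0, "gripper": 0.7},
    {"x": 0, "y": 0, "z": 2, "ax": 0, "ay": 0, "az": 0, "gripper": 0.7},
    {"x": 0, "y": 0, "z": 0, "ax": 0, "ay": 0, "az": 0, "gripper": 0.7},
    {"x": 0, "y": 0, "z": 0, "ax": 0, "ay": 0, "az": 0, "gripper": 0.7}
  ]
}}

```text
clock: 17.02
position: [0.5588, 0.1744, 0.0558]
ee_rot: [1.0, 0.011, -0.0, 0.0]
ft_force: [0.1, -0.3, -1.5]
grip_width: 0.561
grasp_force: 52.5
```

Lowering by feel.

{"method": "apply_moves", "body": {
  "rows": [
    {"x": 0, "y": 0, "z": 1, "ax": 0, "ay": 0, "az": 0, "gripper": 0.7},
    {"x": 0, "y": 0, "z": 0, "ax": 0, "ay": 0, "az": 0, "gripper": 0.7}
  ]
}}

```text
clock: 17.18
position: [0.5593, 0.1743, 0.0549]
ee_rot: [1.0, 0.011, -0.0, 0.0]
ft_force: [0.5, 1.2, -1.3]
grip_width: 0.566
grasp_force: 52.5
```

{"method": "apply_moves", "body": {
  "rows": [
    {"x": 0, "y": 0, "z": 1, "ax": 0, "ay": 0, "az": 0, "gripper": 0.7},
    {"x": 0, "y": 0, "z": 0, "ax": 0, "ay": 0, "az": 0, "gripper": 0.7}
  ]
}}

```text
clock: 17.35
position: [0.5594, 0.1743, 0.0539]
ee_rot: [1.0, 0.011, 0.0, 0.0]
ft_force: [0.3, -0.6, -1.2]
grip_width: 0.567
grasp_force: 52.5
```

{"method": "apply_moves", "body": {
  "rows": [
    {"x": 0, "y": 0, "z": 0.7, "ax": 0, "ay": 0, "az": 0, "gripper": 0.7},
    {"x": 0, "y": 0, "z": 0, "ax": 0, "ay": 0, "az": 0, "gripper": 0.7}
  ]
}}

```text
clock: 17.52
position: [0.5596, 0.1744, 0.0535]
ee_rot: [1.0, 0.011, 0.0, 0.0]
ft_force: [-1.3, 0.6, 1.5]
grip_width: 0.569
grasp_force: 52.8
```

Contact is felt at TCP z 0.0535, so panel top is 42.1 mm, matching the measurement. I'll release, lift, and go over the wedge handle.

{"method": "apply_moves", "body": {
  "rows": [
    {"x": 0, "y": 0, "z": 0, "ax": 0, "ay": 0, "az": 0, "gripper": 0.32},
    {"x": 0, "y": 0, "z": 0, "ax": 0, "ay": 0, "az": 0, "gripper": 0.32},
    {"x": 0, "y": 0, "z": 0, "ax": 0, "ay": 0, "az": 0, "gripper": 0.32},
    {"x": 0, "y": 0, "z": -10, "ax": 0, "ay": 0, "az": 0, "gripper": 0.32},
    {"x": 0, "y": 0, "z": -25, "ax": 0, "ay": 0, "az": 0, "gripper": 0.32}
  ]
}}

```text
clock: 17.93
position: [0.5576, 0.1736, 0.0862]
ee_rot: [1.0, 0.011, -0.003, 0.001]
ft_force: [-0.3, 0.4, -0.3]
grip_width: 0.68
grasp_force: 0.0
```

{"method": "apply_moves", "body": {
  "rows": [
    {"x": 0, "y": 0, "z": -25, "ax": 0, "ay": 0, "az": 0, "gripper": 0.32},
    {"x": 0, "y": 0, "z": -10, "ax": 0, "ay": 0, "az": 0, "gripper": 0.32},
    {"x": 0, "y": 0, "z": 0, "ax": 0, "ay": 0, "az": 0, "gripper": 0.32},
    {"x": 0, "y": 0, "z": 0, "ax": 0, "ay": 0, "az": 0, "gripper": 0.32}
  ]
}}

```text
clock: 18.27
position: [0.5597, 0.1743, 0.1236]
ee_rot: [1.0, 0.011, 0.001, 0.0]
ft_force: [-0.2, 0.2, 0.0]
grip_width: 0.68
grasp_force: 0.0
```

```bash
python3 - <<'E'
from h import *
import pickle
o=get_obs(); c=shot('wrist','w12'); pickle.dump((c,o['position']),open('w12.pkl','wb')); print(o['clock'],o['position'],o['ee_rot'],o['ft_force'])
im=cv2.medianBlur(c['color'],3).astype(int); m=(im[:,:,0]>im[:,:,1]-3)&(im.max(2)>110)
q=proj(c,[.59,.174,.052]).round().astype(int); ct=blob(m,*q); P=np.array([onz(c,u,v,.052)[:2] for u,v in ct])-[.0016,0]; print(q,ct.min(0),ct.max(0),P.min(0),P.max(0))
E
```

```text
18.2667 [0.55971176 0.17432562 0.12362531] [9.99939622e-01 1.09732069e-02 5.83304463e-04 2.13702783e-05] [-0.17607686  0.18875922  0.04935822]
[322 181] [149   0] [497 243] [0.53432869 0.0461571 ] [0.70341911 0.29667341]
```

{"method": "apply_moves", "body": {
  "rows": [
    {"x": -25, "y": 20, "z": 0, "ax": 0, "ay": 0, "az": 0, "gripper": 0.2},
    {"x": -29, "y": 30, "z": 0, "ax": 0, "ay": 0, "az": 0, "gripper": 0.2},
    {"x": -29, "y": 30, "z": 0, "ax": 0, "ay": 0, "az": 0, "gripper": 0.2},
    {"x": -29, "y": 30, "z": 0, "ax": 0, "ay": 0, "az": 0, "gripper": 0.2},
    {"x": 0, "y": 40, "z": 0, "ax": 0, "ay": 0, "az": 0, "gripper": 0.2}
  ]
}}

```text
clock: 18.73
position: [0.4454, 0.0223, 0.1213]
ee_rot: [1.0, 0.013, -0.003, 0.0]
ft_force: [2.0, 0.1, -0.4]
grip_width: 0.798
grasp_force: 0.0
```

{"method": "apply_moves", "body": {
  "rows": [
    {"x": 0, "y": 40, "z": 0, "ax": 0, "ay": 0, "az": 0, "gripper": 0.2},
    {"x": 0, "y": 40, "z": 0, "ax": 0, "ay": 0, "az": 0, "gripper": 0.2},
    {"x": 0, "y": 40, "z": 0, "ax": 0, "ay": 0, "az": 0, "gripper": 0.2},
    {"x": 0, "y": 40, "z": 0, "ax": 0, "ay": 0, "az": 0, "gripper": 0.2},
    {"x": 0, "y": 40, "z": 0, "ax": 0, "ay": 0, "az": 0, "gripper": 0.2}
  ]
}}

```text
clock: 19.15
position: [0.4541, -0.1798, 0.1221]
ee_rot: [1.0, 0.011, -0.001, -0.0]
ft_force: [1.0, -0.5, -0.2]
grip_width: 0.803
grasp_force: 0.0
```

{"method": "apply_moves", "body": {
  "rows": [
    {"x": 0, "y": 40, "z": 0, "ax": 0, "ay": 0, "az": 0, "gripper": 0.2},
    {"x": 0, "y": 21, "z": 0, "ax": 0, "ay": 0, "az": 1.2, "gripper": 0.2},
    {"x": 0, "y": 0, "z": 0, "ax": 0, "ay": 0, "az": 0, "gripper": 0.2},
    {"x": 0, "y": 0, "z": 0, "ax": 0, "ay": 0, "az": 0, "gripper": 0.2},
    {"x": 0, "y": 0, "z": 0, "ax": 0, "ay": 0, "az": 0, "gripper": 0.2}
  ]
}}

```text
clock: 19.57
position: [0.4564, -0.2376, 0.1223]
ee_rot: [1.0, 0.001, -0.001, -0.001]
ft_force: [-0.3, -0.1, 0.2]
grip_width: 0.802
grasp_force: 0.0
```

```bash
python3 - <<'E'
from h import *
import pickle
o=get_obs(); c=shot('wrist','w13'); p=o['position']; pickle.dump((c,p),open('w13.pkl','wb')); print(o['clock'],p,o['ee_rot'],o['ft_force'])
im=cv2.medianBlur(c['color'],3).astype(int); m=(np.ptp(im,axis=2)<12)&(im.max(2)<125)&(im.max(2)>55)
q=proj(c,[.53,-.238,.01]).round().astype(int); print(q,im[q[1],q[0]]); ct=blob(m,*q); print(ct.min(0),ct.max(0))
# left/right edge by row, height of top surface from slope model unknown: report at bench (z=0) and row-wise
for r in range(ct[:,1].min()+2,ct[:,1].max(),8):
    xs=ct[ct[:,1]==r,0]; a,b=xs.min(),xs.max(); print(r,a,b,[ (round(P[0]*1000,1),round(P[1]*1000,1)) for P in (onz(c,a,r,.013),onz(c,b,r,.013))])
E
```

```text
19.5667 [ 0.4564016  -0.23759644  0.12232431] [ 9.99998980e-01  1.05471782e-03 -7.38670436e-04 -6.18043157e-04] [-0.33033564 -0.14962803  0.22241157]
[321 119] [ 98 100  97]
[289  55] [376 225]
57 295 352 [(np.float64(576.9), np.float64(-217.2)), (np.float64(577.0), np.float64(-262.0))]
65 290 357 [(np.float64(571.2), np.float64(-213.1)), (np.float64(571.3), np.float64(-266.2))]
73 290 355 [(np.float64(565.4), np.float64(-212.9)), (np.float64(565.5), np.float64(-264.8))]
81 290 352 [(np.float64(559.5), np.float64(-212.7)), (np.float64(559.6), np.float64(-262.7))]
89 290 355 [(np.float64(553.5), np.float64(-212.5)), (np.float64(553.6), np.float64(-265.3))]
97 291 358 [(np.float64(547.4), np.float64(-213.1)), (np.float64(547.5), np.float64(-268.1))]
105 291 362 [(np.float64(541.2), np.float64(-212.9)), (np.float64(541.3), np.float64(-271.7))]
113 291 361 [(np.float64(534.8), np.float64(-212.7)), (np.float64(535.0), np.float64(-271.2))]
121 291 363 [(np.float64(528.4), np.float64(-212.5)), (np.float64(528.6), np.float64(-273.2))]
129 291 363 [(np.float64(521.9), np.float64(-212.3)), (np
[... 382 characters left out ...]
loat64(494.7), np.float64(-282.9))]
169 292 374 [(np.float64(487.3), np.float64(-212.1)), (np.float64(487.5), np.float64(-285.1))]
177 293 376 [(np.float64(479.9), np.float64(-212.8)), (np.float64(480.2), np.float64(-287.4))]
185 292 376 [(np.float64(472.5), np.float64(-211.7)), (np.float64(472.7), np.float64(-287.9))]
193 293 373 [(np.float64(464.9), np.float64(-212.4)), (np.float64(465.1), np.float64(-285.6))]
201 293 370 [(np.float64(457.1), np.float64(-212.1)), (np.float64(457.4), np.float64(-283.4))]
209 294 354 [(np.float64(449.2), np.float64(-212.8)), (np.float64(449.4), np.float64(-268.9))]
217 294 349 [(np.float64(441.2), np.float64(-212.6)), (np.float64(441.3), np.float64(-264.5))]
```

```bash
python3 - <<'E'
from h import *
import pickle
c,p=pickle.load(open('w13.pkl','rb')); q=lambda u,v,z:(onz(c,u,v,z)[:2]*1000-[1.6,0]).round(1)
print('nose L',q(289.5,65,.004),'handleL',q(293.5,217,.026),q(293,193,.026),'rear',q(320,225.5,.026),'nose tip',q(320,54.5,.002))
im=c['color'].astype(int)
print([im[217,x].max() for x in range(330,380,2)]); print([im[r,320].max() for r in range(50,64)],[im[r,320].max() for r in range(182,232,2)]); print([im[60,x].max() for x in range(340,366,2)],[im[60,x].max() for x in range(284,296)])
E
```

```text
nose L [ 570.7 -211.8] handleL [ 444.9 -213.5] [ 467.4 -213.7] rear [ 436.7 -237.2] nose tip [ 578.8 -236.8]
[np.int64(102), np.int64(98), np.int64(99), np.int64(102), np.int64(99), np.int64(99), np.int64(94), np.int64(101), np.int64(95), np.int64(99), np.int64(150), np.int64(147), np.int64(150), np.int64(148), np.int64(148), np.int64(148), np.int64(141), np.int64(145), np.int64(147), np.int64(148), np.int64(151), np.int64(147), np.int64(148), np.int64(149), np.int64(147)]
[np.int64(146), np.int64(150), np.int64(147), np.int64(149), np.int64(133), np.int64(94), np.int64(85), np.int64(91), np.int64(103), np.int64(96), np.int64(97), np.int64(97), np.int64(96), np.int64(103)] [np.int64(43), np.int64(100), np.int64(102), np.int64(105), np.int64(102), np.int64(99), np.int64(102), np.int64(97), np.int64(101), np.int64(105), np.int64(101), np.int64(99), np.int64(100), np.int64(97), np.int64(103), np.int64(100), np.int64(99), np.int64(101), np.int64(100), np.int64(103), np.int64(104), np.int64(102), np.int64(154), np.int64(146), np.int64(149)]
[np.int64(103), np.int64(97), np.int64(100), np.int64(98), np.int64(99), np.int64(85), np.int64(75), np.int64(85), np.int64(151), np.int64(145), np.int64(145), np.int64(150), np.int64(143)] [np.int64(147), np.int64(153), np.int64(146), np.int64(149), np.int64(145), np.int64(111), np.int64(97), np.int64(100), np.int64(102), np.int64(99), np.int64(101), np.int64(99)]
```

The wedge handle is at about (0.457,-0.2385), yaw about +0.8°. The rear and nose edges agree with the 140 mm length. Descending and gripping.

{"method": "apply_moves", "body": {
  "rows": [
    {"x": 0.5, "y": 1, "z": 20, "ax": 0, "ay": 0, "az": -0.7, "gripper": 0.2},
    {"x": 0, "y": 0, "z": 35, "ax": 0, "ay": 0, "az": 0, "gripper": 0.2},
    {"x": 0, "y": 0, "z": 30, "ax": 0, "ay": 0, "az": 0, "gripper": 0.2},
    {"x": 0, "y": 0, "z": 18, "ax": 0, "ay": 0, "az": 0, "gripper": 0.2},
    {"x": 0, "y": 0, "z": 4, "ax": 0, "ay": 0, "az": 0, "gripper": 0.2}
  ]
}}

```text
clock: 20.03
position: [0.4553, -0.2373, 0.013]
ee_rot: [1.0, 0.008, -0.002, -0.001]
ft_force: [-0.1, -0.4, 0.1]
grip_width: 0.801
grasp_force: 0.0
```

{"method": "apply_moves", "body": {
  "newtons": 80,
  "rows": [
    {"x": 0, "y": 0, "z": 0, "ax": 0, "ay": 0, "az": 0, "gripper": 0.3},
    {"x": 0, "y": 0, "z": 0, "ax": 0, "ay": 0, "az": 0, "gripper": 0.5},
    {"x": 0, "y": 0, "z": 0, "ax": 0, "ay": 0, "az": 0, "gripper": 0.75},
    {"x": 0, "y": 0, "z": 0, "ax": 0, "ay": 0, "az": 0, "gripper": 0.75},
    {"x": 0, "y": 0, "z": 0, "ax": 0, "ay": 0, "az": 0, "gripper": 0.75}
  ]
}}

```text
clock: 20.45
position: [0.4582, -0.2402, 0.0177]
ee_rot: [1.0, 0.007, 0.001, 0.001]
ft_force: [-0.7, 0.2, 6.6]
grip_width: 0.566
grasp_force: 83.7
```

{"method": "apply_moves", "body": {
  "rows": [
    {"x": 0, "y": 0, "z": -10, "ax": 0, "ay": 0, "az": 0, "gripper": 0.75},
    {"x": 0, "y": 0, "z": -30, "ax": 0, "ay": 0, "az": 0, "gripper": 0.75},
    {"x": 0, "y": 0, "z": -35, "ax": 0, "ay": 0, "az": -0.5, "gripper": 0.75},
    {"x": 0, "y": 0, "z": -30, "ax": 0, "ay": 0, "az": 0, "gripper": 0.75},
    {"x": 0, "y": 0, "z": 0, "ax": 0, "ay": 0, "az": 0, "gripper": 0.75}
  ]
}}

```text
clock: 20.87
position: [0.4603, -0.2413, 0.1283]
ee_rot: [1.0, 0.011, 0.004, 0.002]
ft_force: [0.8, 0.1, -0.2]
grip_width: 0.564
grasp_force: 82.9
```

{"method": "apply_moves", "body": {
  "rows": [
    {"x": 0, "y": 0, "z": 0, "ax": 0, "ay": 0, "az": 0, "gripper": 0.75},
    {"x": 0, "y": 0, "z": 0, "ax": 0, "ay": 0, "az": 0, "gripper": 0.75},
    {"x": 0, "y": 0, "z": 0, "ax": 0, "ay": 0, "az": 0, "gripper": 0.75}
  ]
}}

```text
clock: 21.12
position: [0.4564, -0.2396, 0.1203]
ee_rot: [1.0, 0.011, -0.001, -0.0]
ft_force: [0.3, -1.0, -1.9]
grip_width: 0.563
grasp_force: 82.9
```

```bash
python3 - <<'E'
from h import *
import pickle
from scipy.spatial.transform import Rotation as Ro
o=get_obs(); c=shot('wrist','w14'); p=o['position']; pickle.dump((c,p),open('w14.pkl','wb')); T=Ro.from_quat(o['ee_rot']).as_matrix(); print(o['clock'],p,'yaw',np.degrees(np.arctan2(T[1,0],T[0,0])),o['ft_force'])
im=cv2.medianBlur(c['color'],3).astype(int); m=(np.ptp(im,axis=2)<12)&(im.max(2)<125)&(im.max(2)>55)
z=p[2]-.010; q=proj(c,p+[.08,0,-.010]).round().astype(int); print(q,im[q[1],q[0]]); ct=blob(m,*q); print(ct.min(0),ct.max(0))
for r in range(ct[:,1].min()+3,ct[:,1].max(),12):
    xs=ct[ct[:,1]==r,0]; L=[((onz(c,u,r,z)-[.0016,0,0]-p)@T*1000).round(1)[:2].tolist() for u in(xs.min()-.5,xs.max()+.5)]; print(r,L)
E
```

```text
21.1167 [ 0.45637138 -0.23958647  0.12026969] yaw 1.2602450697801202 [ 0.29610084 -1.03140321 -1.87261468]
[324 115] [107 108 104]
[264  21] [372 237]
24 [[117.1, -25.5], [117.1, 23.2]]
36 [[112.4, -25.3], [112.4, 23.0]]
48 [[107.5, -25.6], [107.6, 23.3]]
60 [[102.6, -25.5], [102.6, 23.6]]
72 [[97.5, -25.8], [97.5, 23.9]]
84 [[92.3, -25.6], [92.3, 23.8]]
96 [[87.0, -26.0], [87.0, 24.1]]
108 [[81.5, -26.3], [81.5, 24.4]]
120 [[75.8, -26.2], [75.9, 24.7]]
132 [[70.1, -26.5], [70.1, 24.6]]
144 [[64.1, -26.4], [64.2, 24.9]]
156 [[58.0, -26.7], [58.0, 25.3]]
168 [[51.7, -26.6], [51.8, 25.6]]
180 [[45.3, -27.0], [45.3, 25.5]]
192 [[38.6, -26.8], [38.6, 26.4]]
204 [[31.7, -27.2], [31.8, 26.2]]
216 [[24.7, -27.1], [24.7, 26.6]]
228 [[17.4, -27.5], [17.5, 27.1]]
```

The wedge is held straight, with its nose about 119 mm ahead of the TCP. Carrying it to the front of the bridge.

{"method": "apply_moves", "body": {
  "rows": [
    {"x": 2, "y": -25, "z": 0, "ax": 0, "ay": 0, "az": 0, "gripper": 0.75},
    {"x": 2, "y": -37, "z": 0, "ax": 0, "ay": 0, "az": 0, "gripper": 0.75},
    {"x": 2, "y": -40, "z": 0, "ax": 0, "ay": 0, "az": 0, "gripper": 0.75},
    {"x": 2, "y": -40, "z": 0, "ax": 0, "ay": 0, "az": 0, "gripper": 0.75},
    {"x": 2, "y": -40, "z": 0, "ax": 0, "ay": 0, "az": 0, "gripper": 0.75}
  ]
}}

```text
clock: 21.58
position: [0.4623, -0.056, 0.1204]
ee_rot: [1.0, 0.011, -0.001, -0.0]
ft_force: [0.6, 0.1, -0.9]
grip_width: 0.563
grasp_force: 82.8
```

{"method": "apply_moves", "body": {
  "rows": [
    {"x": 2, "y": -40, "z": 0, "ax": 0, "ay": 0, "az": 0, "gripper": 0.75},
    {"x": 2, "y": -40, "z": 0, "ax": 0, "ay": 0, "az": 0, "gripper": 0.75},
    {"x": 2, "y": -40, "z": 0, "ax": 0, "ay": 0, "az": 0, "gripper": 0.75},
    {"x": 2, "y": -40, "z": 0, "ax": 0, "ay": 0, "az": 0, "gripper": 0.75},
    {"x": 2, "y": -38, "z": 0, "ax": 0, "ay": 0, "az": 0, "gripper": 0.75}
  ]
}}

```text
clock: 22.0
position: [0.4679, 0.1425, 0.1205]
ee_rot: [1.0, 0.011, -0.001, 0.0]
ft_force: [1.6, -0.1, -1.1]
grip_width: 0.563
grasp_force: 82.8
```

{"method": "apply_moves", "body": {
  "rows": [
    {"x": 2, "y": -30, "z": 0, "ax": 0, "ay": 0, "az": 0, "gripper": 0.75},
    {"x": 0, "y": 0, "z": 0, "ax": 0, "ay": 0, "az": 0, "gripper": 0.75},
    {"x": 0, "y": 0, "z": 20, "ax": 0, "ay": 0, "az": 0, "gripper": 0.75},
    {"x": 0, "y": 0, "z": 20, "ax": 0, "ay": 0, "az": 0, "gripper": 0.75},
    {"x": 0, "y": 0, "z": 0, "ax": 0, "ay": 0, "az": 0, "gripper": 0.75}
  ]
}}

```text
clock: 22.42
position: [0.4675, 0.1695, 0.0772]
ee_rot: [1.0, 0.011, -0.003, 0.001]
ft_force: [-2.1, -0.9, -1.9]
grip_width: 0.565
grasp_force: 82.8
```

{"method": "apply_moves", "body": {
  "rows": [
    {"x": 0, "y": 0, "z": 0, "ax": 0, "ay": 0, "az": 0, "gripper": 0.75},
    {"x": 0, "y": 0, "z": 0, "ax": 0, "ay": 0, "az": 0, "gripper": 0.75}
  ]
}}

```text
clock: 22.58
position: [0.4703, 0.1705, 0.0817]
ee_rot: [1.0, 0.011, -0.0, -0.0]
ft_force: [-0.5, 0.0, -1.5]
grip_width: 0.563
grasp_force: 82.9
```

```bash
python3 - <<'E'
from h import *
import pickle
o=get_obs(); c=shot('wrist','w15'); p=o['position']; pickle.dump((c,p),open('w15.pkl','wb')); print(o['clock'],p,o['ee_rot'],o['ft_force'])
im=cv2.medianBlur(c['color'],3).astype(int)
col=[(r,im[r,322].tolist()) for r in range(0,110,3)]; print(col)
for n,P in(('bar near under',[.6202,.172,.069]),('bar top near',[.6202,.172,.087]),('plate rear .052',[.5434+.0016,.172,.052]),('nose',p+[.1206,.002,-.0135])): print(n,proj(c,P).round(1))
E
```

```text
22.5833 [0.47026241 0.17051439 0.08168994] [ 9.99940012e-01  1.09520759e-02 -1.36209433e-04 -7.09351842e-05] [-0.45214915  0.04948513 -1.45335235]
[(0, [191, 184, 188]), (3, [191, 186, 188]), (6, [191, 185, 188]), (9, [192, 186, 188]), (12, [193, 190, 186]), (15, [104, 101, 102]), (18, [105, 101, 104]), (21, [104, 104, 105]), (24, [110, 110, 109]), (27, [109, 109, 108]), (30, [108, 110, 107]), (33, [110, 111, 106]), (36, [109, 113, 108]), (39, [111, 109, 108]), (42, [112, 109, 108]), (45, [109, 110, 107]), (48, [110, 110, 108]), (51, [109, 110, 109]), (54, [110, 111, 109]), (57, [108, 111, 107]), (60, [108, 108, 107]), (63, [110, 109, 108]), (66, [109, 109, 109]), (69, [112, 111, 109]), (72, [108, 109, 106]), (75, [110, 110, 108]), (78, [108, 109, 107]), (81, [109, 109, 108]), (84, [108, 109, 107]), (87, [109, 110, 109]), (90, [110, 110, 109]), (93, [109, 110, 108]), (96, [109, 109, 108]), (99, [110, 111, 109]), (102, [109, 110, 109]), (105, [109, 110, 109]), (108, [108, 110, 108])]
bar near under [324.7 -59.7]
bar top near [325.5 -88.4]
plate rear .052 [320.6 123.3]
nose [321.8  21.4]
```

{"method": "apply_moves", "body": {
  "rows": [
    {"x": 0, "y": 0, "z": 6, "ax": 0, "ay": 0, "az": 0, "gripper": 0.75},
    {"x": 0, "y": 0, "z": 3, "ax": 0, "ay": 0, "az": 0, "gripper": 0.75},
    {"x": 0, "y": 0, "z": 0, "ax": 0, "ay": 0, "az": 0, "gripper": 0.75},
    {"x": 0, "y": 0, "z": 1, "ax": 0, "ay": 0, "az": 0, "gripper": 0.75},
    {"x": 0, "y": 0, "z": 0, "ax": 0, "ay": 0, "az": 0, "gripper": 0.75}
  ]
}}

```text
clock: 23.05
position: [0.4701, 0.1705, 0.0712]
ee_rot: [1.0, 0.011, -0.0, 0.0]
ft_force: [0.4, -0.2, -0.6]
grip_width: 0.565
grasp_force: 82.9
```

{"method": "apply_moves", "body": {
  "rows": [
    {"x": 0, "y": 0, "z": 1, "ax": 0, "ay": 0, "az": 0, "gripper": 0.75},
    {"x": 0, "y": 0, "z": 0, "ax": 0, "ay": 0, "az": 0, "gripper": 0.75}
  ]
}}

```text
clock: 23.22
position: [0.4701, 0.1705, 0.0702]
ee_rot: [1.0, 0.011, -0.0, 0.0]
ft_force: [-0.9, -0.1, -0.4]
grip_width: 0.566
grasp_force: 82.9
```

{"method": "apply_moves", "body": {
  "rows": [
    {"x": 0, "y": 0, "z": 1, "ax": 0, "ay": 0, "az": 0, "gripper": 0.75},
    {"x": 0, "y": 0, "z": 0, "ax": 0, "ay": 0, "az": 0, "gripper": 0.75}
  ]
}}

```text
clock: 23.38
position: [0.4702, 0.1706, 0.0693]
ee_rot: [1.0, 0.011, 0.0, 0.0]
ft_force: [-0.7, -0.7, 2.5]
grip_width: 0.568
grasp_force: 83.1
```

Plate contact felt at 0.0693, as predicted. Lifting 0.8 mm and sliding in.

{"method": "apply_moves", "body": {
  "rows": [
    {"x": 10, "y": 0, "z": -0.8, "ax": 0, "ay": 0, "az": 0, "gripper": 0.75},
    {"x": 20, "y": 0, "z": 0, "ax": 0, "ay": 0, "az": 0, "gripper": 0.75},
    {"x": 20, "y": 0, "z": 0, "ax": 0, "ay": 0, "az": 0, "gripper": 0.75},
    {"x": 10, "y": 0, "z": 0, "ax": 0, "ay": 0, "az": 0, "gripper": 0.75},
    {"x": 0, "y": 0, "z": 0, "ax": 0, "ay": 0, "az": 0, "gripper": 0.75}
  ]
}}

```text
clock: 23.8
position: [0.5322, 0.1715, 0.0699]
ee_rot: [1.0, 0.01, 0.0, -0.0]
ft_force: [-0.8, -0.4, -1.1]
grip_width: 0.563
grasp_force: 83.0
```

{"method": "apply_moves", "body": {
  "rows": [
    {"x": 8, "y": 0, "z": 0, "ax": 0, "ay": 0, "az": 0, "gripper": 0.75},
    {"x": 8, "y": 0, "z": 0, "ax": 0, "ay": 0, "az": 0, "gripper": 0.75},
    {"x": 8, "y": 0, "z": 0, "ax": 0, "ay": 0, "az": 0, "gripper": 0.75},
    {"x": 0, "y": 0, "z": 0, "ax": 0, "ay": 0, "az": 0, "gripper": 0.75},
    {"x": 0, "y": 0, "z": 0.6, "ax": 0, "ay": 0, "az": 0, "gripper": 0.75}
  ]
}}

```text
clock: 24.22
position: [0.5547, 0.1723, 0.0697]
ee_rot: [1.0, 0.011, 0.0, -0.0]
ft_force: [0.0, -1.5, 8.0]
grip_width: 0.568
grasp_force: 83.8
```

{"method": "apply_moves", "body": {
  "rows": [
    {"x": 0, "y": 0, "z": 0, "ax": 0, "ay": 0, "az": 0, "gripper": 0.75},
    {"x": 0, "y": 0, "z": 0, "ax": 0, "ay": 0, "az": 0, "gripper": 0.75}
  ]
}}

```text
clock: 24.38
position: [0.5541, 0.1724, 0.0697]
ee_rot: [1.0, 0.011, 0.0, 0.0]
ft_force: [0.4, 0.1, 1.6]
grip_width: 0.564
grasp_force: 83.2
```

{"method": "apply_moves", "body": {
  "rows": [
    {"x": 4, "y": 0, "z": 0, "ax": 0, "ay": 0, "az": 0, "gripper": 0.75},
    {"x": 4, "y": 0, "z": 0, "ax": 0, "ay": 0, "az": 0, "gripper": 0.75},
    {"x": 0, "y": 0, "z": 0, "ax": 0, "ay": 0, "az": 0, "gripper": 0.75}
  ]
}}

```text
clock: 24.63
position: [0.5627, 0.1728, 0.0698]
ee_rot: [1.0, 0.011, 0.0, -0.0]
ft_force: [0.7, -0.3, 3.4]
grip_width: 0.568
grasp_force: 83.6
```

{"method": "apply_moves", "body": {
  "rows": [
    {"x": 3, "y": 0, "z": 0, "ax": 0, "ay": 0, "az": 0, "gripper": 0.75},
    {"x": 0, "y": 0, "z": 0, "ax": 0, "ay": 0, "az": 0, "gripper": 0.75},
    {"x": 0, "y": 0, "z": 0, "ax": 0, "ay": 0, "az": 0, "gripper": 0.75}
  ]
}}

```text
clock: 24.88
position: [0.5654, 0.1728, 0.0697]
ee_rot: [1.0, 0.011, 0.0, -0.0]
ft_force: [-0.7, 0.2, 4.4]
grip_width: 0.566
grasp_force: 83.7
```

{"method": "apply_moves", "body": {
  "rows": [
    {"x": 3, "y": 0, "z": 0, "ax": 0, "ay": 0, "az": 0, "gripper": 0.75},
    {"x": 0, "y": 0, "z": 0, "ax": 0, "ay": 0, "az": 0, "gripper": 0.75},
    {"x": 0, "y": 0, "z": 0, "ax": 0, "ay": 0, "az": 0, "gripper": 0.75}
  ]
}}

```text
clock: 25.13
position: [0.5683, 0.1729, 0.0697]
ee_rot: [1.0, 0.011, 0.0, -0.0]
ft_force: [-1.3, -0.6, 5.4]
grip_width: 0.564
grasp_force: 83.7
```

{"method": "apply_moves", "body": {
  "rows": [
    {"x": 2, "y": 0, "z": 0, "ax": 0, "ay": 0, "az": 0, "gripper": 0.75},
    {"x": 0, "y": 0, "z": 0, "ax": 0, "ay": 0, "az": 0, "gripper": 0.75},
    {"x": 0, "y": 0, "z": 0, "ax": 0, "ay": 0, "az": 0, "gripper": 0.75}
  ]
}}

```text
clock: 25.38
position: [0.5702, 0.173, 0.0697]
ee_rot: [1.0, 0.011, 0.0, -0.0]
ft_force: [-2.4, 0.7, 6.1]
grip_width: 0.57
grasp_force: 83.7
```

{"method": "apply_moves", "body": {
  "rows": [
    {"x": 2, "y": 0, "z": 0, "ax": 0, "ay": 0, "az": 0, "gripper": 0.75},
    {"x": 0, "y": 0, "z": 0, "ax": 0, "ay": 0, "az": 0, "gripper": 0.75},
    {"x": 0, "y": 0, "z": 0, "ax": 0, "ay": 0, "az": 0, "gripper": 0.75}
  ]
}}

```text
clock: 25.63
position: [0.5721, 0.1731, 0.0697]
ee_rot: [1.0, 0.011, 0.0, -0.0]
ft_force: [-1.7, 0.0, 6.1]
grip_width: 0.566
grasp_force: 83.8
```

{"method": "apply_moves", "body": {
  "rows": [
    {"x": 2, "y": 0, "z": 0, "ax": 0, "ay": 0, "az": 0, "gripper": 0.75},
    {"x": 0, "y": 0, "z": 0, "ax": 0, "ay": 0, "az": 0, "gripper": 0.75},
    {"x": 0, "y": 0, "z": 0, "ax": 0, "ay": 0, "az": 0, "gripper": 0.75}
  ]
}}

```text
clock: 25.88
position: [0.5741, 0.1731, 0.0697]
ee_rot: [1.0, 0.011, 0.0, -0.0]
ft_force: [-2.0, 0.1, 5.2]
grip_width: 0.569
grasp_force: 83.8
```

{"method": "apply_moves", "body": {
  "rows": [
    {"x": 2, "y": 0, "z": 0, "ax": 0, "ay": 0, "az": 0, "gripper": 0.75},
    {"x": 0, "y": 0, "z": 0, "ax": 0, "ay": 0, "az": 0, "gripper": 0.75},
    {"x": 0, "y": 0, "z": 0, "ax": 0, "ay": 0, "az": 0, "gripper": 0.75}
  ]
}}

```text
clock: 26.13
position: [0.5761, 0.1732, 0.0697]
ee_rot: [1.0, 0.011, 0.0, -0.0]
ft_force: [-1.9, 0.5, 6.1]
grip_width: 0.564
grasp_force: 83.8
```

{"method": "apply_moves", "body": {
  "rows": [
    {"x": 2, "y": 0, "z": 0, "ax": 0, "ay": 0, "az": 0, "gripper": 0.75},
    {"x": 0, "y": 0, "z": 0, "ax": 0, "ay": 0, "az": 0, "gripper": 0.75},
    {"x": 0, "y": 0, "z": 0, "ax": 0, "ay": 0, "az": 0, "gripper": 0.75}
  ]
}}

```text
clock: 26.38
position: [0.5782, 0.1732, 0.0697]
ee_rot: [1.0, 0.011, 0.0, -0.0]
ft_force: [-2.7, -0.7, 5.4]
grip_width: 0.561
grasp_force: 83.8
```

{"method": "apply_moves", "body": {
  "rows": [
    {"x": 1, "y": 0, "z": 0, "ax": 0, "ay": 0, "az": 0, "gripper": 0.75},
    {"x": 0, "y": 0, "z": 0, "ax": 0, "ay": 0, "az": 0, "gripper": 0.75}
  ]
}}

```text
clock: 26.55
position: [0.579, 0.1733, 0.0697]
ee_rot: [1.0, 0.011, -0.0, -0.0]
ft_force: [-3.1, 0.3, 6.3]
grip_width: 0.565
grasp_force: 83.8
```

{"method": "apply_moves", "body": {
  "rows": [
    {"x": 1, "y": 0, "z": 0, "ax": 0, "ay": 0, "az": 0, "gripper": 0.75},
    {"x": 0, "y": 0, "z": 0, "ax": 0, "ay": 0, "az": 0, "gripper": 0.75}
  ]
}}

```text
clock: 26.72
position: [0.58, 0.1733, 0.0697]
ee_rot: [1.0, 0.011, -0.0, -0.0]
ft_force: [-3.4, -0.8, 5.7]
grip_width: 0.565
grasp_force: 83.9
```

{"method": "apply_moves", "body": {
  "rows": [
    {"x": 1, "y": 0, "z": 0, "ax": 0, "ay": 0, "az": 0, "gripper": 0.75},
    {"x": 0, "y": 0, "z": 0, "ax": 0, "ay": 0, "az": 0, "gripper": 0.75}
  ]
}}

```text
clock: 26.88
position: [0.5809, 0.1733, 0.0697]
ee_rot: [1.0, 0.011, -0.0, -0.0]
ft_force: [-3.7, -0.2, 8.4]
grip_width: 0.564
grasp_force: 83.9
```

{"method": "apply_moves", "body": {
  "rows": [
    {"x": 1, "y": 0, "z": 0, "ax": 0, "ay": 0, "az": 0, "gripper": 0.75},
    {"x": 0, "y": 0, "z": 0, "ax": 0, "ay": 0, "az": 0, "gripper": 0.75}
  ]
}}

```text
clock: 27.05
position: [0.5815, 0.1733, 0.0697]
ee_rot: [1.0, 0.011, -0.001, 0.0]
ft_force: [-5.4, -0.1, 8.8]
grip_width: 0.566
grasp_force: 84.0
```

{"method": "apply_moves", "body": {
  "rows": [
    {"x": 1, "y": 0, "z": 0, "ax": 0, "ay": 0, "az": 0, "gripper": 0.75},
    {"x": 0, "y": 0, "z": 0, "ax": 0, "ay": 0, "az": 0, "gripper": 0.75}
  ]
}}

```text
clock: 27.22
position: [0.5821, 0.1734, 0.0697]
ee_rot: [1.0, 0.011, -0.001, 0.0]
ft_force: [-8.4, -1.1, 10.5]
grip_width: 0.564
grasp_force: 84.3
```

{"method": "apply_moves", "body": {
  "rows": [
    {"x": 1, "y": 0, "z": 0, "ax": 0, "ay": 0, "az": 0, "gripper": 0.75},
    {"x": 0, "y": 0, "z": 0, "ax": 0, "ay": 0, "az": 0, "gripper": 0.75}
  ]
}}

```text
clock: 27.38
position: [0.5831, 0.1734, 0.0697]
ee_rot: [1.0, 0.011, -0.001, 0.0]
ft_force: [-7.3, -1.3, 10.8]
grip_width: 0.563
grasp_force: 84.3
```

```bash
python3 - <<'E'
from h import *
import pickle
o=get_obs(); c=shot('wrist'); p=o['position']; pickle.dump((c,p),open('w16.pkl','wb')); print(p,o['ft_force'],o['torque'])
im=c['color'].astype(int)
for col in(300,322,345): print(col,[(r,im[r,col].tolist()) for r in range(66,190,3)])
for n,P in(('bar near under',[.6202,.172,.069]),('bar top near',[.6202,.172,.087]),('handle front top',p+[.0216,0,.008]),('handle front base',p+[.0216,0,.002])): print(n,proj(c,P).round(1))
E
```

```text
[0.58306548 0.17340201 0.06971303] [-7.30920766 -1.28168455 10.83322414] [-0.11555116  1.67202359  0.01377361]
300 [(66, [126, 124, 127]), (69, [127, 128, 126]), (72, [126, 121, 120]), (75, [120, 120, 118]), (78, [127, 127, 123]), (81, [122, 123, 118]), (84, [122, 122, 121]), (87, [126, 127, 121]), (90, [120, 121, 121]), (93, [123, 120, 120]), (96, [122, 120, 116]), (99, [122, 124, 121]), (102, [121, 123, 122]), (105, [122, 125, 122]), (108, [124, 125, 123]), (111, [123, 125, 123]), (114, [121, 121, 120]), (117, [121, 121, 122]), (120, [123, 124, 124]), (123, [123, 124, 124]), (126, [128, 128, 127]), (129, [70, 74, 73]), (132, [72, 71, 67]), (135, [73, 70, 66]), (138, [72, 71, 68]), (141, [72, 72, 70]), (144, [72, 66, 68]), (147, [72, 70, 72]), (150, [68, 70, 70]), (153, [69, 71, 69]), (156, [120, 56, 0]), (159, [121, 62, 0]), (162, [195, 95, 0]), (165, [245, 125, 0]), (168, [244, 128, 0]), (171, [244, 127, 0]), (174, [245, 130, 0]), (177, [245, 130, 0]), (180, [245, 131, 0]), (183, [245, 129, 0]), (186, [245, 129, 0]), (189, [246, 133, 0])]
322 [(66, [117, 122, 115]), (69, [126, 125
[... 1264 characters left out ...]
1, 125, 121]), (114, [121, 121, 118]), (117, [122, 125, 122]), (120, [118, 120, 117]), (123, [122, 126, 118]), (126, [124, 124, 121]), (129, [79, 79, 77]), (132, [69, 66, 67]), (135, [70, 72, 72]), (138, [74, 78, 74]), (141, [70, 71, 67]), (144, [70, 70, 69]), (147, [69, 69, 65]), (150, [71, 70, 67]), (153, [65, 68, 68]), (156, [120, 58, 0]), (159, [122, 65, 11]), (162, [193, 93, 0]), (165, [247, 129, 0]), (168, [244, 128, 0]), (171, [244, 125, 0]), (174, [244, 128, 0]), (177, [246, 125, 0]), (180, [139, 62, 0]), (183, [139, 66, 0]), (186, [139, 67, 0]), (189, [141, 67, 0])]
bar near under [324.7 203.2]
bar top near [325.3 216.7]
handle front top [321.3 238.4]
handle front base [321.2 233.2]
```

It is biting: fx is rising at TCP x ≈ 0.581, close to the predicted 0.579. Pushing on in small steps.

{"method": "apply_moves", "body": {
  "rows": [
    {"x": 1, "y": 0, "z": 0, "ax": 0, "ay": 0, "az": 0, "gripper": 0.75},
    {"x": 0, "y": 0, "z": 0, "ax": 0, "ay": 0, "az": 0, "gripper": 0.75}
  ]
}}

```text
clock: 27.6
position: [0.584, 0.1734, 0.0697]
ee_rot: [1.0, 0.011, -0.001, 0.0]
ft_force: [-8.3, 0.0, 10.6]
grip_width: 0.564
grasp_force: 84.3
```

{"method": "apply_moves", "body": {
  "rows": [
    {"x": 1, "y": 0, "z": 0, "ax": 0, "ay": 0, "az": 0, "gripper": 0.75},
    {"x": 0, "y": 0, "z": 0, "ax": 0, "ay": 0, "az": 0, "gripper": 0.75}
  ]
}}

```text
clock: 27.77
position: [0.5848, 0.1734, 0.0697]
ee_rot: [1.0, 0.011, -0.001, 0.0]
ft_force: [-10.3, -1.2, 11.3]
grip_width: 0.565
grasp_force: 84.5
```

{"method": "apply_moves", "body": {
  "rows": [
    {"x": 1, "y": 0, "z": 0, "ax": 0, "ay": 0, "az": 0, "gripper": 0.75},
    {"x": 0, "y": 0, "z": 0, "ax": 0, "ay": 0, "az": 0, "gripper": 0.75}
  ]
}}

```text
clock: 27.93
position: [0.5852, 0.1735, 0.0697]
ee_rot: [1.0, 0.011, -0.002, 0.0]
ft_force: [-13.5, -1.0, 14.9]
grip_width: 0.565
grasp_force: 84.7
```

{"method": "apply_moves", "body": {
  "rows": [
    {"x": 1, "y": 0, "z": 0, "ax": 0, "ay": 0, "az": 0, "gripper": 0.75},
    {"x": 0, "y": 0, "z": 0, "ax": 0, "ay": 0, "az": 0, "gripper": 0.75}
  ]
}}

```text
clock: 28.1
position: [0.5855, 0.1736, 0.0697]
ee_rot: [1.0, 0.011, -0.003, 0.001]
ft_force: [-17.5, -1.7, 18.5]
grip_width: 0.565
grasp_force: 85.1
```

{"method": "apply_moves", "body": {
  "rows": [
    {"x": 1, "y": 0, "z": 0, "ax": 0, "ay": 0, "az": 0, "gripper": 0.75},
    {"x": 0, "y": 0, "z": 0, "ax": 0, "ay": 0, "az": 0, "gripper": 0.75}
  ]
}}

```text
clock: 28.27
position: [0.5857, 0.1736, 0.0697]
ee_rot: [1.0, 0.012, -0.003, 0.001]
ft_force: [-22.2, -2.6, 21.0]
grip_width: 0.568
grasp_force: 85.4
```

```bash
python3 - <<'E'
from h import *
import pickle
o=get_obs(); c=shot('wrist'); p=o['position']; pickle.dump((c,p),open('w17.pkl','wb')); print(o['clock'],p,o['ee_rot'],o['ft_force'],o['torque'])
im=c['color'].astype(int)
for col in(305,335): print(col,[(r,im[r,col].tolist()) for r in range(196,250,2)])
for n,P in(('bar near under',[.6202,.172,.069]),('bar top near',[.6202,.172,.087]),('bar top far',[.6434,.172,.087]),('handle front top',p+[.0216,0,.008])): print(n,proj(c,P).round(1))
k=np.where((im.max(2)<45)[:, :].any(1))[0]
kp=proj(c,[.6344,.0507,.037]); print('knob expected',kp,'panel near corners expected',proj(c,[.546,.2067,.0421]),proj(c,[.5479,.1323,.0418]))
ct=blob(im.max(2)<45,*kp.round().astype(int)); print('knob seen',cv2.minAreaRect(ct))
E
```

```text
28.2667 [0.5857487  0.17360583 0.06968573] [ 9.99926731e-01  1.15835300e-02 -3.43222163e-03  7.57921062e-04] [-22.15452282  -2.56039998  21.00869689] [-0.49014803  4.3630538  -0.12296567]
305 [(196, [246, 129, 0]), (198, [247, 136, 0]), (200, [249, 137, 0]), (202, [251, 137, 0]), (204, [255, 141, 0]), (206, [151, 69, 0]), (208, [141, 70, 0]), (210, [141, 68, 0]), (212, [147, 74, 0]), (214, [130, 61, 0]), (216, [68, 72, 71]), (218, [74, 72, 68]), (220, [67, 63, 65]), (222, [65, 71, 65]), (224, [71, 71, 69]), (226, [71, 68, 70]), (228, [69, 69, 71]), (230, [74, 73, 71]), (232, [70, 73, 71]), (234, [67, 67, 64]), (236, [63, 67, 63]), (238, [56, 59, 55]), (240, [65, 62, 60]), (242, [71, 72, 72]), (244, [64, 63, 61]), (246, [64, 68, 66]), (248, [68, 67, 70])]
335 [(196, [139, 66, 0]), (198, [144, 69, 0]), (200, [139, 66, 0]), (202, [139, 72, 2]), (204, [136, 65, 0]), (206, [141, 64, 0]), (208, [139, 68, 0]), (210, [139, 66, 0]), (212, [141, 67, 0]), (214, [129, 59, 0]), (216, [71, 69, 71]), (218, [71, 68, 69]), (220, [72, 67, 69]), (222, [74, 70, 71]), (224, [70, 67, 70]), (226, [76, 72, 70]), (228, [70, 73, 71]), (230, [70, 68, 68]), (232, [65, 73, 69]), (234, [69, 70, 70]), (236, [55, 55, 55]), (238, [59, 57, 58]), (240, [59, 61, 64]), (242, [75, 70, 68]), (244, [65, 66, 62]), (246, [94, 98, 94]), (248, [128, 131, 126])]
bar near under [325.  208.3]
bar top near [325.7 222.5]
bar top far [327.3 172.2]
handle front top [321.3 238.6]
knob expected [523.95280626 172.07037047] panel near corners expected [270.98184127 293.72570024] [378.64957553 293.18982176]
knob seen ((319.5, 199.5), (399.0, 639.0), 90.0)
```

{"method": "apply_moves", "body": {
  "rows": [
    {"x": 0.6, "y": 0, "z": 0, "ax": 0, "ay": 0, "az": 0, "gripper": 0.75},
    {"x": 0, "y": 0, "z": 0, "ax": 0, "ay": 0, "az": 0, "gripper": 0.75},
    {"x": 0, "y": 0, "z": 0, "ax": 0, "ay": 0, "az": 0, "gripper": 0.75},
    {"x": 0, "y": 0, "z": 0, "ax": 0, "ay": 0, "az": 0, "gripper": 0.75},
    {"x": 0, "y": 0, "z": 0, "ax": 0, "ay": 0, "az": 0, "gripper": 0.75}
  ]
}}

```text
clock: 28.73
position: [0.5858, 0.1736, 0.0697]
ee_rot: [1.0, 0.012, -0.004, 0.001]
ft_force: [-24.4, -3.7, 22.2]
grip_width: 0.56
grasp_force: 85.7
```

```bash
python3 - <<'E'
from h import *
import pickle
t0=pickle.load(open('t8.pkl','rb')); t=shot('top'); s0=pickle.load(open('c0.pkl','rb'))['scene']; s=shot('scene')
for n,c in(('t0',t0),('t',t)):
    g=c['color'].max(2).astype(int); w=g[150:170,303:320]<45; y,x=np.nonzero(w); print(n,'knob',x.mean()+303,y.mean()+150,w.sum())
g=s['color'].max(2); q=proj(s,[.633,.051,.037]).round().astype(int); w=g[q[1]-9:q[1]+9,q[0]-9:q[0]+9]<50; y,x=np.nonzero(w); print('scene knob expected',proj(s,[.633,.051,.037]),'seen',x.mean()+q[0]-9,y.mean()+q[1]-9,w.sum())
im0,im1=[cv2.cvtColor(a['color'],cv2.COLOR_RGB2HSV) for a in(t0,t)]
for im in(im0,im1):
    m=(im[:,:,0]<18)&(im[:,:,1]>180)&(im[:,:,2]>100); y,x=np.nonzero(m[140:170,225:300]); print('bar mask right/left part rows',y.mean()+140,y.min()+140,y.max()+140,len(y))
print(get_obs()['ft_force'],get_obs()['position'],get_obs()['clock'])
E
```

```text
t0 knob 310.85714285714283 158.85714285714286 42
t knob 310.79545454545456 157.8181818181818 44
scene knob expected [349.44810415 201.30950059] seen 351.2307692307692 201.8923076923077 65
bar mask right/left part rows 155.25486381322958 151 159 514
bar mask right/left part rows 154.1727272727273 150 158 110
[-23.59500852  -3.58029917  22.80802027] [0.58582767 0.17365808 0.0696696 ] 28.8333
```

The knob and bridge shifted together by about 1 pixel, which is the hole slack, and the pin is holding the 24 N push. Handing in.

```bash
python3 -c "
from workcell import *
print(hand_in()); print(get_obs()['ft_force'])"
```

```text
the job is handed in; nothing more can be done
None
the job is handed in; nothing more can be done
```

I handed the job in and got no verdict back: the lock pin is home, one packing plate lies flat under the bar, and the wedge bites on its slope, still gripped with about 24 N of push at the wrist.

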